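# Unpin the hold-down bar and park its pin

## Task

Draw the locking pin out of the clevis at the near end of the hold-down bar and park it in the grey bracket: head all the way in under the roofed notch, shank lying in the open notch, both down behind their lips. Since the roof covers the head, lay the pin down after drawing it and take it again by its shank. Then lift the hold-down bar by its knob to about 45 degrees, so that the stone is free, leave it standing there, and leave the short spare pin, the mallet and the chisel where they are.

Things in the scene. Friction and masses are not known exactly. Their poses are not given: they have to be found in the camera images.
- pin: Loose steel locking pin, 0.18 to 0.37 kg, 146 mm long. Round shank 16 mm thick, 110 mm long; flat block head 36 mm long (y), 30 wide (x), 20 thick (z). Origin on the shank axis at the shoulder between head and shank; +y along the shank to the tip. Starts level in the clevis bore, head out on the -y side, 13 to 23 mm of bare shank between head and clevis, tip showing on the far side. Locks the bar.
- pin_head (a point): Centre of the pin's head block, 18 mm behind the shoulder; axes as the pin. When the pin lies flat on the bench it rests on head and tip, its axis 8 to 10 mm above the bench.
- pin_tip (a point): Tip end of the pin's shank, 110 mm from the shoulder; axes as the pin.
- holddown: Fixed hold-down: wooden plank 340 (x) by 90 (y) by 30 mm with a pink stone 100 by 130 by 34 mm on it, centre 35 mm to +x. Origin on the bench under the plank's centre, z up, +x from clevis to bar pivot. Clevis: two steel lugs 50 mm wide, 74 mm over both in y, tops 110 mm above the bench, centred 120 mm to -x of the origin.
- bore (a point): Mouth of the clevis bore in the face of the -y lug, on the bore axis, 85 mm above the bench; axes as the hold-down. The bore runs along y with 3 mm of clearance: the pin draws straight out along -y with a light pull. The plank's edge lies 8 mm further to -y.
- bar (a joint): Angle of the steel hold-down bar (22 mm square) about its far pivot: 0 lying down through the clevis and over the stone, growing as the near end rises, stop at 1.2 rad. Its stiff hinge (0.8 N m friction) keeps it where it is left; lifting at the knob takes about 8 N.
- bar_hinge (a point): Bar's pivot, 85 mm above the bench, axis along the hold-down's y; axes as the hold-down.
- bar_knob (a point): Middle of the wooden knob on the bar (24 mm in diameter, 30 mm tall, standing upright from the bar when it is down), 170 mm from the pivot towards the clevis and 36 mm above the bar's centre line; it moves and tilts with the bar, and its x axis is along the bar to the pivot.
- bracket: Fixed grey parking bracket, base 70 (x) by 160 (y) by 12 mm. Origin on the bench under the notches' centre line, z up; notches open to -x, the pin parks along y, head to -y. Two notches, each with a front lip 7 mm high, 6 mm thick, at -x and a back wall at +x; the 70 mm between them, y = -24 to 46 mm, is free for fingers above the base.
- head_home (a point): Centre of the parked pin's head, 55 mm above the bench; axes as the bracket. Head notch: bracket y = -80 to -24 mm, floor 45 mm above the bench, 40 mm wide inside (x), roof underside 40 mm above that floor, roof 6 mm thick. Shank notch: y = 46 to 62 mm, floor 47 mm above the bench, 24 mm wide inside, back wall 30 mm high, no roof.
- short_pin: Bystander: a shorter look-alike pin lying on the bench, 98 mm long, shank 12 mm; origin below its shoulder.
- mallet: Bystander: wooden carver's mallet standing on its head, 84 mm across, 215 mm tall; origin under its centre.
- chisel: Bystander: chisel 190 mm long lying on the bench; origin below its middle.
Mind the look-alikes: they are no part of the job. What is shaped like the bracket but pink or turquoise is not meant.

How it is judged:
By the outcome, as a careful person would: the job done as asked, in the order asked, and still so for the second after the job is handed in, with the robot touching nothing.
It also fails if it takes over 64 s, if anything falls off the work surface, if the arm or the gripper's body presses on something with over 40 N, if the wrist force passes 120 N, or if a joint passes its speed limit or range.

## Robot

A 6-joint arm with a two-finger parallel gripper is mounted at the origin on the work surface. World frame = base frame: x ahead of the robot, y to its left, z up, the work surface at z = 0. Lengths are in m, angles in rad, forces in N, time in s.
With the tool pointing down it reaches from about 0.375 to 0.9 m from the base axis. Payload 3.1 kg.
Tool frame: the origin (TCP) lies on the centre line of the jaws, within the pads' length; the fingertips stand 14 mm ahead of it and the grasp point (between the pads) lies 5 mm behind it; y points along the fingers, z is the direction in which the jaws open and shut, and the axes are right-handed (so a half turn about y gives the same grasp; the last joint's range is limited). The gripper opens to 87 mm and grips with 3 to 60 N. Pads are 19 mm wide; open, the fingers measure 117 mm over their backs; the gripper's body (75 mm by 190 mm) begins 51 mm behind the grasp point.
Start: joints at [1.143, 0.527, 1.433, -0, 1.181, -0.178], TCP at [0.154, 0.606, 0.237] pointing down, gripper open.
Joint ranges: [-3.08, 3.08], [-0.75, 2.2], [0.22, 2.44], [-1.43, 4.57], [0, 2.65], [-2.85, 2.85]. Speed limits (rad/s): [2.79, 2.79, 3.14, 3.14, 3.14, 3.14].

## Interface

Orientations are given as a unit quaternion [x, y, z, w].
In Python, from rig import robot, vision gives the robot as it stands.
- The arm moves only by the shell command python3 -m crank 'ROWS' [FORCE]. ROWS is JSON, a list of rows, each a list of 7 numbers: the shift along the tool's x, y, z as a fraction of full scale, then the turn, a rotation vector about the tool's x, y, z as a fraction of full scale, then the gripper command: -1 is shut, 1 is fully open, values between are in proportion. In form: [[x, y, z, wx, wy, wz, grip], ...]. A call has 1 to 10 rows; each row is the pose to reach, as a shift and turn from the pose commanded when the call began, along the tool's axes at that moment, turning the shorter way round; what a row does not reach only later rows make up. Full scale, the value 1, is 50 cm for a shift and pi rad for a turn. A row lasts 1/8 s, in which the tool goes at most 62.5 mm and 10.7 degrees, less where a joint would pass 70% of its speed; a pose out of reach is approached as far as the arm can. A call with a number of a shift or a turn outside -1 to 1 is refused whole. A call with a gripper value outside its range is refused whole. The fingers move at their own pace and stop on an object; FORCE is the grip in N (left out, the last holds). Time passes only in rows, so rows that repeat a pose let the fingers close. It gives the time, the measured TCP pose, the force and the opening at its end, in the units of the state.
- robot.get_obs(): the state, without advancing time (a new reading comes with each control period).
- vision.camera(name): name is "scene" or "top" or "wrist"; returns the picture (480x640x3 uint8, blue, green, red); there is no depth.
- vision.camera_info(name): a dict with "vfov" (degrees; the focal length in pixels is half the picture's height over the tangent of half this angle, whatever the lens; pixels are square), "cx", "cy" (the principal point, pixels), "world_from_camera" (4x4, takes a point from camera to world coordinates); the wrist camera has in their place "tool_from_camera" (4x4, takes a point from camera to tool coordinates, whose origin is the TCP and whose axes are the tool frame's). Camera axes: x right, y up, looking along -z (the intrinsics and any distortion apply to the point x, -y, -z); pixel columns grow to the right and rows downward; lengths in m; the calibration is good to about 2 mm. A picture is of the moment at which its call begins: read the wrist's pose just before it. camera_info takes no time and is no camera call.
- robot.hand_in(): hands the job in, once; it reports no verdict.
The state is a dict: "time": time; "q": joint angles; "joint_velocities": joint speeds; "joint_torque": joint torques, N m; "position": TCP position; "tool_rot": TCP orientation; "ft_force": force on the tool from outside, world axes, zero at the start; "moment": the same for the moment, N m; "grip_width": finger opening in m.
Only numpy, scipy, OpenCV 4.12 (cv2) and the standard library are available. Lean on these libraries where they do the work, as an engineer would, in place of code of your own. Each camera call takes 0.05 s, during which the arm holds its last target.

## Working session

There is one attempt and no reset: what is moved stays moved. The work goes in short steps, Python scripts to look and compute and a shell command to move; the robot and the scene stay as the last step left them, time stands still between calls to the robot, and variables do not carry over. Pictures are saved under pics/ and viewed, and the job is handed in when it is done.

```bash
ls; mkdir -p pics; python3 - <<'E'
from rig import robot, vision
import cv2,json
for n in ["scene","top","wrist"]:
    im=vision.camera(n); cv2.imwrite(f"pics/{n}0.png",im)
    i=vision.camera_info(n); print(n,{k:(v if not hasattr(v,'tolist') else v.tolist()) for k,v in i.items()})
print(robot.get_obs())
E
```

```text
pics
scene {'vfov': 43.727600541814205, 'cx': 332.4901700215988, 'cy': 240.58304622229863, 'world_from_camera': [[-0.06676941542551487, -0.6009471570400696, 0.7964950468202504, 1.551004159370583], [0.9976822295644999, -0.02971801865652439, 0.061212810573757256, 0.049359374700565214], [-0.013115409827498186, 0.7987360977272708, 0.6015385542194851, 0.8385056025009512], [0.0, 0.0, 0.0, 1.0]]}
top {'vfov': 49.73913389927254, 'cx': 313.0035233212344, 'cy': 239.23284596222197, 'world_from_camera': [[-0.02557076195928381, 0.9919152600488037, -0.12429904671853084, 0.4180199673163913], [-0.9996568348868958, -0.026079338390843462, -0.002465881791390273, -0.014653955559877418], [-0.00568758267938835, 0.12419333714579758, 0.9922417378904473, 1.1292088463735173], [0.0, 0.0, 0.0, 1.0]]}
wrist {'vfov': 61.99212396397095, 'cx': 317.2418803635121, 'cy': 242.12983702202436, 'tool_from_camera': [[0.0006503215665659174, -0.9555902934671301, -0.2946977572246874, -0.08109064177946504], [-0.0009648332047324853, 0.2946970827864294, -0.9555902356627822, -0.14815515612528232], [0.9999993230891427, 0.0009057751205819836, -0.0007303373767170192, 0.0011970456007989183], [0.0, 0.0, 0.0, 1.0]]}
{'time': 0.15, 'q': array([ 1.14351463e+00,  5.28281683e-01,  1.43362960e+00,  1.75943234e-06,
        1.18142769e+00, -1.78504743e-01]), 'joint_velocities': array([ 0.00045247, -0.00397248, -0.00111328, -0.00052905,  0.00070055,
       -0.00072521]), 'joint_torque': array([ 8.58216790e-04, -4.40430701e+01, -1.76842582e+01,  6.33768900e-02,
        5.53452107e-02, -9.31668592e-05]), 'position': array([0.15362509, 0.60524842, 0.23577169]), 'tool_rot': array([ 0.70223232, -0.08791421,  0.08754478, -0.70105404]), 'ft_force': array([ 0.13082653, -0.6425255 ,  1.20134592]), 'moment': array([0.00829617, 0.02092461, 0.03675121]), 'grip_width': 0.08698284982514282}
```

View pics/scene0.png

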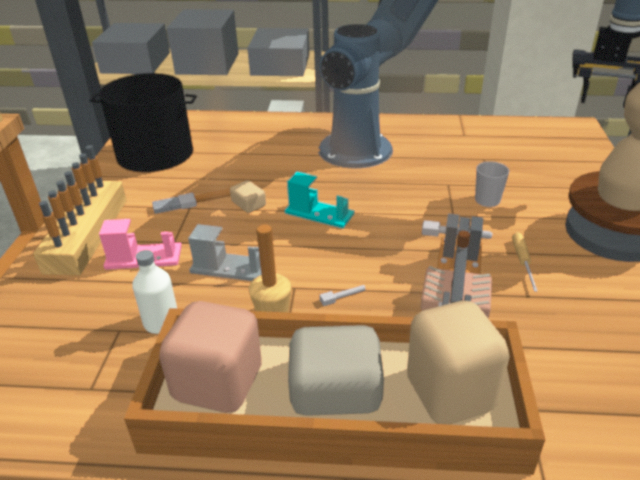

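View pics/top0.png

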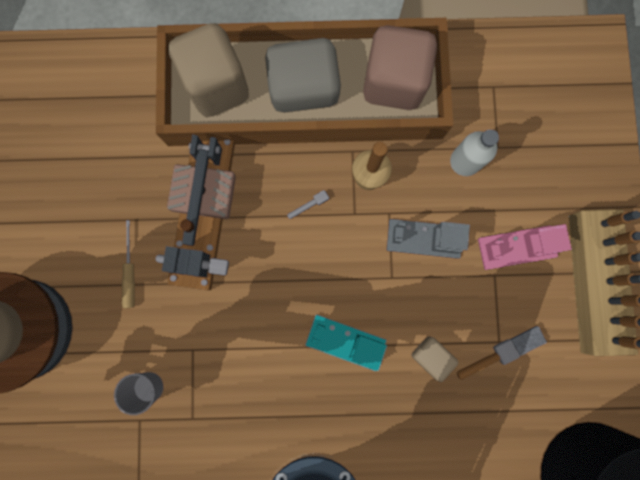

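View pics/wrist0.png

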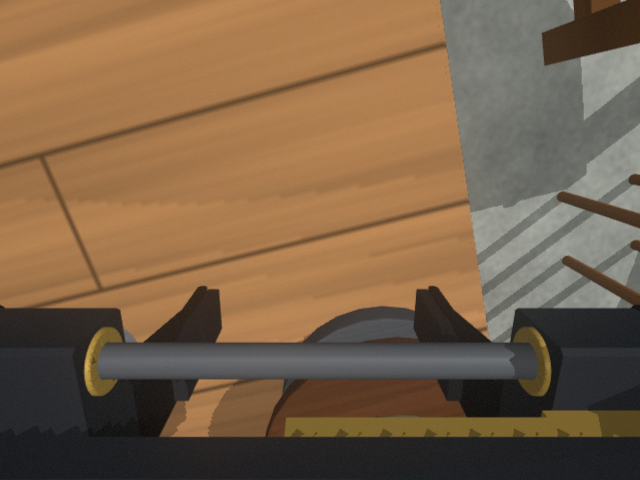

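The top view has the hold-down at the upper left, with the clevis near (185,262) and the pin head at (217,267) on its -y side. Three things are bracket-shaped: grey (428,238), pink (525,246) and turquoise (346,342). There are two pin-like parts: the one in the clevis, and the short one lying loose near (308,204). I'll crop in to confirm which are meant.

```bash
python3 - <<'E'
import cv2,numpy as np
t=cv2.imread('pics/top0.png'); s=cv2.imread('pics/scene0.png')
a=cv2.resize(t[120:300,140:260],None,fx=3.3,fy=3.3,interpolation=cv2.INTER_CUBIC)
b=cv2.resize(t[205:270,375:480],None,fx=3.8,fy=3.8,interpolation=cv2.INTER_CUBIC)
h=np.zeros((600,800,3),np.uint8); h[:a.shape[0],:396]=a[:, :396]; h[:b.shape[0],400:400+b.shape[1]]=b[:,:400]
c=cv2.resize(s[215:290,180:270],None,fx=4.2,fy=4.2,interpolation=cv2.INTER_CUBIC); h[260:260+c.shape[0],400:400+c.shape[1]]=c
cv2.imwrite('pics/crop1.png',h)
d=cv2.resize(s[200:330,400:520],None,fx=4.5,fy=4.5,interpolation=cv2.INTER_CUBIC); cv2.imwrite('pics/crop2.png',d)
E
```

```text
(no output)
```

View pics/crop1.png

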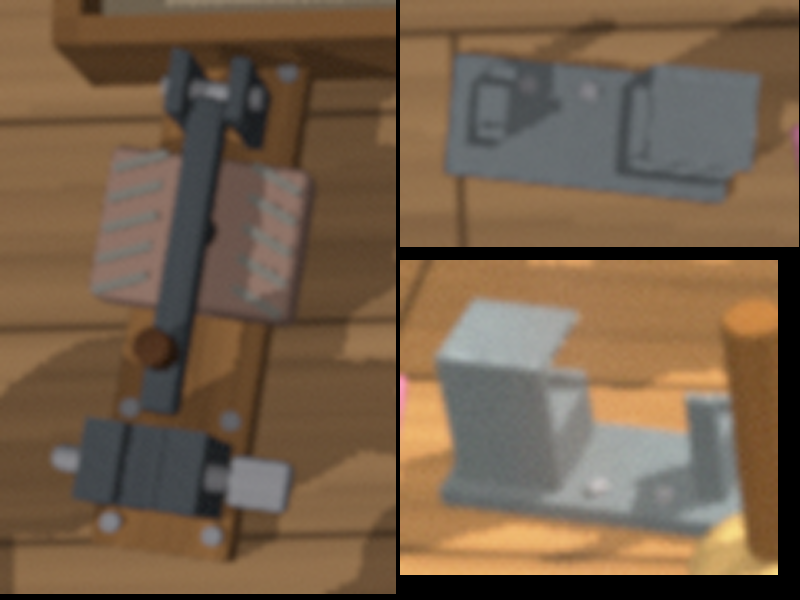

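View pics/crop2.png

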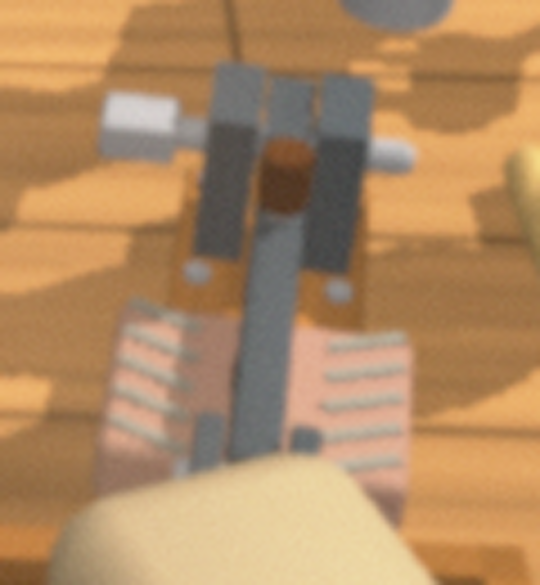

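```bash
cat > h.py <<'E'
import numpy as np,cv2
from scipy.spatial.transform import Rotation as R
from rig import robot, vision
def cam(n,obs=None):
    i=vision.camera_info(n); f=240/np.tan(np.radians(i['vfov'])/2)
    if n=='wrist':
        T=np.eye(4);T[:3,:3]=R.from_quat(obs['tool_rot']).as_matrix();T[:3,3]=obs['position']
        M=T@np.array(i['tool_from_camera'])
    else: M=np.array(i['world_from_camera'])
    return f,i['cx'],i['cy'],M
def ray(c,u,v):
    f,cx,cy,M=c
    return M[:3,3], M[:3,:3]@np.array([(u-cx)/f,-(v-cy)/f,-1])
def onz(c,u,v,z):
    o,d=ray(c,u,v); return o+d*(z-o[2])/d[2]
def proj(c,p):
    f,cx,cy,M=c; q=M[:3,:3].T@(np.asarray(p)-M[:3,3]); return np.array([cx+f*q[0]/-q[2],cy-f*q[1]/-q[2]])
def tri(rs):
    A=np.zeros((3,3));b=np.zeros(3)
    for o,d in rs:
        d=d/np.linalg.norm(d);P=np.eye(3)-np.outer(d,d);A+=P;b+=P@o
    p=np.linalg.solve(A,b); return p,[np.linalg.norm(np.cross(p-o,d/np.linalg.norm(d))) for o,d in rs]
E
python3 - <<'E'
from h import *
c=cam('top')
def c1(x,y): return 140+x/3.3,120+y/3.3
for n,x,y,z in [('head',230,458,.095),('head',290,462,.095),('head',286,512,.095),('head',226,505,.095),('tip',55,459,.085),('knobtop',157,345,.136),('lug',90,420,.11),('lug',75,498,.11),('lug',210,515,.11),('lug',228,437,.11),('plank',160,66,.03),('plank',308,68,.03),('plank',232,560,.03),('plank',95,545,.03)]:
    print(n,onz(c,*c1(x,y),z).round(4))
for n,x,y,z in [('base',57,53,.012),('base',45,172,.012),('base',322,202,.012)]+[('roof',360,73,.091),('roof',350,170,.091),('roof',222,160,.091),('roof',232,66,.091)]:
    print(n,onz(c,375+x/3.8,205+y/3.8,z).round(4))
# scene check
s=cam('scene')
print('scene head centre->', tri([ray(s,400+140/4.5,200+97/4.5),ray(c,*c1(258,485))]))
print('knob',tri([ray(s,400+288/4.5,200+155/4.5),ray(c,*c1(157,345))]))
print('br base corner', onz(s,180+445/4.2-400/4.2,215+(488-260)/4.2,.012))
E
```

```text
head [0.5135 0.1961 0.095 ]
head [0.5101 0.1596 0.095 ]
head [0.4798 0.1622 0.095 ]
head [0.485  0.1985 0.095 ]
tip [0.5166 0.3057 0.085 ]
knobtop [0.5776 0.2307 0.136 ]
lug [0.5372 0.2772 0.11  ]
lug [0.4906 0.2857 0.11  ]
lug [0.4783 0.205  0.11  ]
lug [0.5248 0.1942 0.11  ]
plank [0.7824 0.2557 0.03  ]
plank [0.7783 0.1572 0.03  ]
plank [0.4538 0.2081 0.03  ]
plank [0.4657 0.2961 0.03  ]
base [ 0.5982 -0.1811  0.012 ]
base [ 0.5297 -0.1712  0.012 ]
base [ 0.5084 -0.3278  0.012 ]
roof [ 0.5704 -0.3301  0.091 ]
roof [ 0.5186 -0.3215  0.091 ]
roof [ 0.5257 -0.2542  0.091 ]
roof [ 0.576  -0.2622  0.091 ]
scene head centre-> (array([0.49622184, 0.17903515, 0.10042081]), [np.float64(0.0009374357972712018), np.float64(0.0009374357972712524)])
knob (array([0.57886365, 0.23484999, 0.12882161]), [np.float64(0.0023159851949281184), np.float64(0.002315985194928138)])
br base corner [ 0.57514052 -0.33520385  0.012     ]
```

```bash
cat >> h.py <<'E'
def Rt(yaw,flip=False,tilt=0):
    # tool pointing down; tool z (jaws) along world heading yaw; tilt rotates the whole about the world horizontal axis later
    z=np.array([np.cos(yaw),np.sin(yaw),0.]);
    if flip:z=-z
    y=np.array([0,0,-1.]); return np.column_stack([np.cross(y,z),y,z])
def delta(pos,Rm,obs=None):
    o=obs or robot.get_obs(); A=R.from_quat(o['tool_rot']).as_matrix()
    sh=A.T@(np.array(pos)-o['position'])/.5; rv=R.from_matrix(A.T@Rm).as_rotvec()/np.pi
    n=max(np.linalg.norm(sh)*.5/.0625,np.linalg.norm(rv)*180/10.7)
    print('row',sh.round(4).tolist(),rv.round(4).tolist(),'rows>=%.1f'%n)
def st():
    o=robot.get_obs(); print('t %.2f'%o['time'],'pos',o['position'].round(4),'y',R.from_quat(o['tool_rot']).as_matrix()[:,1].round(3),'z',R.from_quat(o['tool_rot']).as_matrix()[:,2].round(3),'q',o['q'].round(2),'F',o['ft_force'].round(1),'w %.4f'%o['grip_width']); return o
E
python3 - <<'E'
from h import *
o=st()
c=cam('top')
print('short',onz(c,290,215,0),onz(c,325,195,0),'mallet',onz(c,373,170,0),'chisel',onz(c,128,222,0),onz(c,128,305,0))
yaw=np.radians(-8.5)
print(R.from_quat(o['tool_rot']).as_matrix().round(2))
for f in (0,1): delta([.50,.10,.25],Rt(yaw,f))
E
```

```text
t 0.15 pos [0.1536 0.6052 0.2358] y [-0.001 -0.002 -1.   ] z [ 0.246  0.969 -0.002] q [ 1.14  0.53  1.43  0.    1.18 -0.18] F [ 0.1 -0.6  1.2] w 0.0870
short [0.61480653 0.03762769 0.        ] [ 0.6577733  -0.04102115  0.        ] mallet [ 0.71177117 -0.149817    0.        ] chisel [0.60863156 0.39621984 0.        ] [0.42637059 0.39278119 0.        ]
[[ 0.97 -0.    0.25]
 [-0.25 -0.    0.97]
 [-0.   -1.   -0.  ]]
row [0.9202, -0.0274, -0.8089] [0.0005, 0.468, 0.0003] rows>=9.8
row [0.9202, -0.0274, -0.8089] [0.0003, -0.532, -0.0005] rows>=9.8
```

```bash
python3 - <<'E'
from h import *
c=cam('top')
for p in [(20,330),(70,320),(0,395)]: print(onz(c,*p,.05).round(2),onz(c,*p,.25).round(2))
s=cam('scene')
print(onz(s,570,215,.05).round(2), onz(s,640,90,.3).round(2))
Rm=Rt(np.radians(-8.5))
o=robot.get_obs()
delta([.2,.45,.36],Rt(np.radians(45))); delta([.46,.14,.27],Rm)
E
```

```text
[0.38 0.6  0.05] [0.39 0.48 0.25]
[0.4  0.49 0.05] [0.4  0.4  0.25]
[0.25 0.63 0.05] [0.28 0.51 0.25]
[0.38 0.51 0.05] [0.25 0.64 0.3 ]
row [0.1663, -0.248, -0.2785] [0.0006, 0.1708, 0.0] rows>=3.3
row [0.823, -0.0674, -0.7511] [0.0005, 0.468, 0.0003] rows>=8.9
```

```bash
python3 -m crank '[[0.16,-0.25,-0.28,0,0.17,0,1],[0.16,-0.25,-0.28,0,0.17,0,1],[0.16,-0.25,-0.28,0,0.17,0,1],[0.16,-0.25,-0.28,0,0.17,0,1],[0.823,-0.067,-0.751,0,0.468,0,1],[0.823,-0.067,-0.751,0,0.468,0,1],[0.823,-0.067,-0.751,0,0.468,0,1],[0.823,-0.067,-0.751,0,0.468,0,1],[0.823,-0.067,-0.751,0,0.468,0,1],[0.823,-0.067,-0.751,0,0.468,0,1]]' 50
python3 - <<'E'
from h import *
o=st(); delta([.46,.14,.27],Rt(np.radians(-8.5)))
E
```

```text
time: 1.4
position: [0.435, 0.1704, 0.278]
tool_rot: [-0.462, 0.536, -0.535, 0.462]
ft_force: [0.8, 0.6, 0.6]
grip_width: 0.0869
t 1.40 pos [0.435  0.1704 0.278 ] y [-0.001  0.001 -1.   ] z [ 0.989 -0.147 -0.001] q [0.13 0.26 1.76 0.   1.12 0.28] F [0.8 0.6 0.6] w 0.0869
row [0.0528, 0.016, 0.0584] [0.0002, 0.0002, -0.0002] rows>=0.6
```

```bash
python3 -m crank '[[0.052,0.016,0.058,0,0,0,1],[0.052,0.016,0.058,0,0,0,1],[0.052,0.016,0.058,0,0,0,1]]'
python3 - <<'E'
from h import *
o=st(); im=vision.camera('wrist'); cv2.imwrite('pics/w1.png',im); np.save('o1.npy',o,allow_pickle=True)
E
```

```text
time: 1.78
position: [0.458, 0.1421, 0.2705]
tool_rot: [-0.462, 0.536, -0.535, 0.461]
ft_force: [-0.9, -0.1, 0.0]
grip_width: 0.0867
t 1.77 pos [0.458  0.1421 0.2705] y [-0.002  0.001 -1.   ] z [ 0.989 -0.147 -0.002] q [0.07 0.29 1.74 0.   1.11 0.21] F [-0.9 -0.1  0. ] w 0.0867
```

View pics/w1.png

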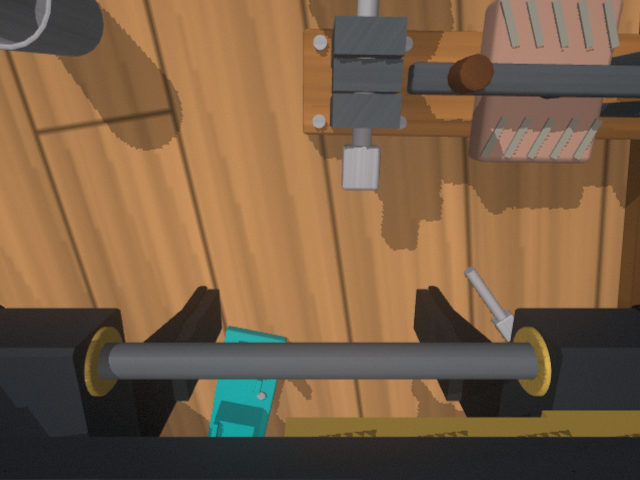

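The wrist view shows the clevis at (370,72), the pin head at (361,167) with bare shank at (362,135), the tip at (368,5) and the knob at (472,73).

```bash
python3 - <<'E'
from h import *
o=np.load('o1.npy',allow_pickle=True).item(); c=cam('wrist',o)
im=cv2.imread('pics/w1.png'); hsv=cv2.cvtColor(im,cv2.COLOR_BGR2HSV)
m=((hsv[...,1]<40)&(hsv[...,2]>120)).astype(np.uint8)
sub=np.zeros_like(m); sub[144:200,330:395]=m[144:200,330:395]
k,lab,s,cc=cv2.connectedComponentsWithStats(sub); i=1+np.argmax(s[1:,4]); ct=max(cv2.findContours((lab==i).astype(np.uint8),0,1)[0],key=cv2.contourArea)
r=cv2.minAreaRect(ct); print(r, s[i]); print([onz(c,*p,.095).round(4).tolist() for p in cv2.boxPoints(r)]); hc=onz(c,*r[0],.095); print('head',hc)
# lug tops (dark)
print('tip',onz(c,367.5,1,.085), 'shank mid',onz(c,361.5,136,.085))
for p in [(333,16),(407,17),(401,129),(331,127)]: print('lug',onz(c,*p,.11).round(4))
print('plank',onz(c,303,30,.03).round(4),onz(c,303,132,.03).round(4),onz(c,480,137,.03).round(4))
print('knob top',onz(c,478,66,.136).round(4))
top=cam('top'); im2=vision.camera('top')if 0 else None
E
python3 - <<'E'
import cv2
im=cv2.imread('pics/w1.png'); cv2.imwrite('pics/w1c.png',cv2.resize(im[0:210,290:500],None,fx=2.8,fy=2.8,interpolation=cv2.INTER_CUBIC))
E
```

```text
((360.0, 167.5), (43.0, 36.0), 90.0) [ 342  146   37   44 1486]
[[0.4864, 0.201, 0.095], [0.5145, 0.1968, 0.095], [0.5109, 0.1628, 0.095], [0.482, 0.1671, 0.095]]
head [0.49846212 0.18218561 0.095     ]
tip [0.51894637 0.30071952 0.085     ] shank mid [0.5034579  0.20573991 0.085     ]
lug [0.4908 0.2894 0.11  ]
lug [0.5411 0.2812 0.11  ]
lug [0.5306 0.2077 0.11  ]
lug [0.4793 0.2168 0.11  ]
plank [0.4686 0.2995 0.03  ] [0.455  0.2145 0.03  ] [0.619  0.1855 0.03  ]
knob top [0.5786 0.2411 0.136 ]
```

View pics/w1c.png

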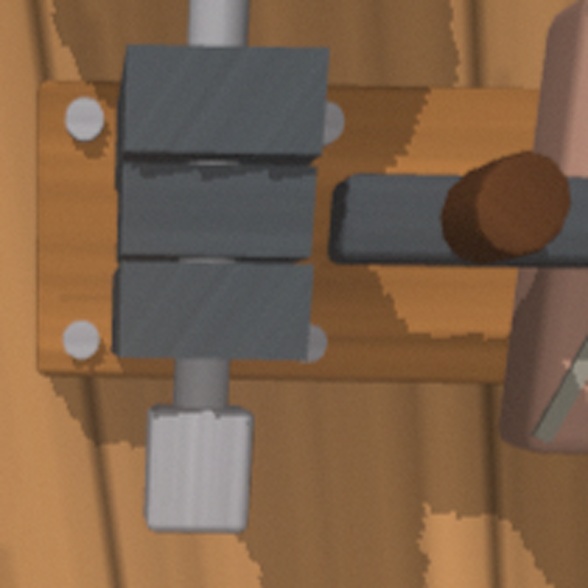

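```bash
python3 - <<'E'
from h import *
Rm=Rt(np.radians(-9.6)); delta([.498,.179,.17],Rm); delta([.498,.179,.083],Rm)
E
```

```text
row [-0.0839, 0.2015, 0.0693] [0.0005, 0.0066, -0.0001] rows>=1.8
row [-0.0839, 0.3755, 0.0696] [0.0005, 0.0066, -0.0001] rows>=3.1
```

```bash
python3 -m crank '[[-0.084,0.2,0.069,0,0.0066,0,1],[-0.084,0.2,0.069,0,0.0066,0,1],[-0.084,0.2,0.069,0,0.0066,0,1],[-0.084,0.3,0.069,0,0.0066,0,1],[-0.084,0.375,0.069,0,0.0066,0,1],[-0.084,0.375,0.069,0,0.0066,0,1],[-0.084,0.375,0.069,0,0.0066,0,1]]'
python3 - <<'E'
from h import *
o=st(); im=vision.camera('wrist'); cv2.imwrite('pics/w2.png',im); np.save('o2.npy',o,allow_pickle=True)
E
```

```text
time: 2.7
position: [0.5, 0.1784, 0.086]
tool_rot: [0.455, -0.54, 0.541, -0.457]
ft_force: [0.2, 0.6, -0.4]
grip_width: 0.0873
t 2.70 pos [0.5    0.1784 0.086 ] y [ 0.004  0.    -1.   ] z [ 0.986 -0.167  0.003] q [ 0.13  0.63  1.79 -0.    0.71  0.3 ] F [ 0.2  0.6 -0.4] w 0.0873
```

View pics/w2.png

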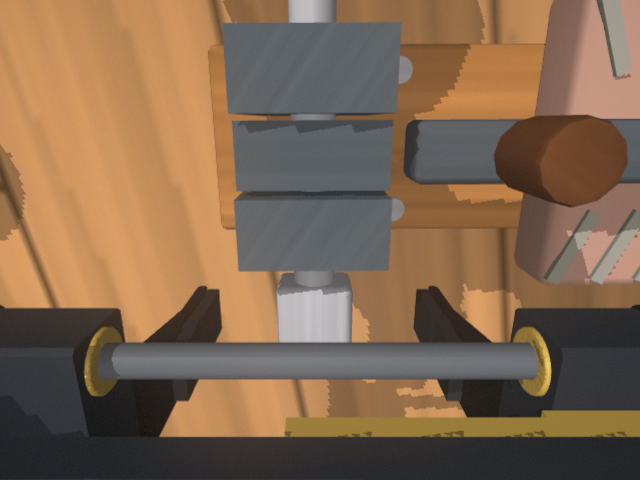

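The head is centred between the fingers (columns 278–352), so I'm closing on it.

```bash
python3 -m crank '[[0,0.003,0,0,0,0,-1],[0,0.003,0,0,0,0,-1],[0,0.003,0,0,0,0,-1],[0,0.003,0,0,0,0,-1],[0,0.003,0,0,0,0,-1],[0,0.003,0,0,0,0,-1]]' 50
python3 - <<'E'
from h import *
o=st()
E
```

```text
time: 3.5
position: [0.4989, 0.178, 0.0821]
tool_rot: [-0.456, 0.54, -0.54, 0.456]
ft_force: [0.1, -0.4, 0.8]
grip_width: 0.0349
t 3.50 pos [0.4989 0.178  0.0821] y [-0. -0. -1.] z [ 0.986 -0.168 -0.   ] q [ 0.13  0.64  1.8  -0.    0.71  0.3 ] F [ 0.1 -0.4  0.8] w 0.0349
```

```bash
python3 -m crank '[[0,0,0,0,0,0,-1],[0,0,0,0,0,0,-1],[0,0,0,0,0,0,-1]]' 50
```

```text
time: 3.88
position: [0.4989, 0.178, 0.0822]
tool_rot: [-0.456, 0.54, -0.54, 0.456]
ft_force: [0.5, -0.7, 0.2]
grip_width: 0.0297
```

```bash
python3 -m crank '[[0.02,0,0,0,0,0,-1],[0.05,0,0,0,0,0,-1],[0.09,0,0,0,0,0,-1],[0.13,0,0,0,0,0,-1],[0.17,0,0,0,0,0,-1],[0.17,0,0,0,0,0,-1]]'
```

```text
time: 4.62
position: [0.4839, 0.0923, 0.0819]
tool_rot: [-0.456, 0.541, -0.541, 0.455]
ft_force: [0.2, 0.2, -3.8]
grip_width: 0.0297
```

```bash
python3 - <<'E'
from h import *
c=cam('top')
for p in [(318,315),(306,345),(386,345),(378,370)]: print(onz(c,*p,.012).round(3))
E
python3 -m crank '[[0.04,0,0,0,0,0,-1],[0.09,0,0,0,0,0,-1],[0.13,0,0,0,0,0,-1],[0.13,0,0,0,0,0,-1]]'
python3 - <<'E'
from h import *
o=st(); im=vision.camera('wrist'); cv2.imwrite('pics/w3.png',im); np.save('o3.npy',o,allow_pickle=True)
E
```

```text
[ 0.395 -0.018  0.012]
[0.332 0.009 0.012]
[ 0.328 -0.161  0.012]
[ 0.277 -0.142  0.012]
time: 5.12
position: [0.4735, 0.0292, 0.0821]
tool_rot: [-0.456, 0.541, -0.541, 0.455]
ft_force: [-0.0, -0.8, -2.9]
grip_width: 0.0294
t 5.12 pos [0.4735 0.0292 0.0821] y [-0.001  0.    -1.   ] z [ 0.985 -0.17  -0.001] q [-0.17  0.6   1.93 -0.    0.61 -0.  ] F [-0.  -0.8 -2.9] w 0.0294
```

View pics/w3.png

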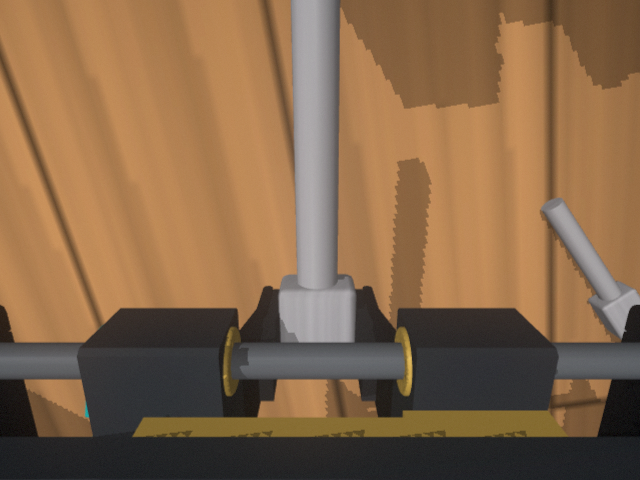

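```bash
python3 -m crank '[[0,0.06,0,0,0,0,-1],[0,0.11,0,0,0,0,-1],[0,0.125,0,0,0,0,-1],[0,0.13,0,0,0,0,-1],[0,0.13,0,0,0,0,-1]]' 50
```

```text
time: 5.8
position: [0.4742, 0.0303, 0.0177]
tool_rot: [0.456, -0.54, 0.541, -0.456]
ft_force: [-0.3, -0.0, -4.4]
grip_width: 0.0297
```

```bash
python3 -m crank '[[0,0.004,0,0,0,0,-1],[0,0.004,0,0,0,0,-0.3],[0,0.004,0,0,0,0,-0.2],[0,0.004,0,0,0,0,-0.1],[0,0.004,0,0,0,0,0],[0,0.004,0,0,0,0,0]]' 10
python3 - <<'E'
from h import *
o=st(); Rm=Rt(np.radians(-9.6)); delta([.474,.03,.13],Rm)
E
```

```text
time: 6.55
position: [0.4738, 0.0301, 0.0153]
tool_rot: [0.456, -0.54, 0.54, -0.456]
ft_force: [-0.4, -0.3, 0.4]
grip_width: 0.0429
t 6.55 pos [0.4738 0.0301 0.0153] y [ 0. -0. -1.] z [ 0.986 -0.168  0.   ] q [-0.17  0.74  1.96  0.    0.45 -0.  ] F [-0.4 -0.3  0.4] w 0.0429
row [0.0002, -0.2295, 0.0005] [-0.0, -0.0005, -0.0] rows>=1.8
```

Released. Next I rise, then look at the pin and, on the way, the bracket. I go up and shift the camera over the shank.

```bash
python3 -m crank '[[0,-0.1,0,0,0,0,0],[0,-0.23,0,0,0,0,0.3],[0.05,-0.35,0,0,0,0,1],[0.05,-0.35,0,0,0,0,1],[0.05,-0.35,0,0,0,0,1]]'
python3 - <<'E'
from h import *
o=st(); im=vision.camera('wrist'); cv2.imwrite('pics/w4.png',im); np.save('o4.npy',o,allow_pickle=True)
E
```

```text
time: 7.18
position: [0.4692, 0.0055, 0.1903]
tool_rot: [0.456, -0.541, 0.541, -0.456]
ft_force: [-0.5, 0.6, 0.1]
grip_width: 0.0758
t 7.17 pos [0.4692 0.0055 0.1903] y [ 0.  0. -1.] z [ 0.986 -0.169  0.   ] q [-0.23  0.39  1.86  0.    0.89 -0.06] F [-0.5  0.6  0.1] w 0.0758
```

View pics/w4.png

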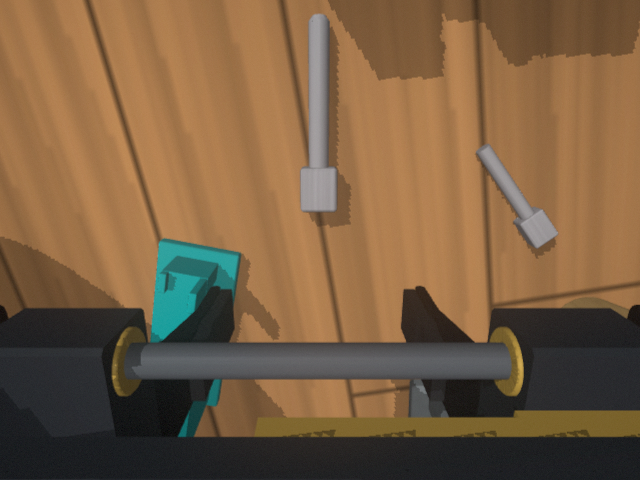

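```bash
python3 - <<'E'
from h import *
o=np.load('o4.npy',allow_pickle=True).item(); c=cam('wrist',o)
tip=onz(c,318.5,16,.008); sh=onz(c,318,167,.020); hb=onz(c,319,211,.020)
s1=onz(c,318.3,60,.010);s2=onz(c,318.3,150,.010)
print(tip,sh,hb,s1,s2,'len',np.linalg.norm(tip-hb)); d=(s1-s2);print('ang',np.degrees(np.arctan2(-d[0],d[1])))
delta([.535,-.27,.26],Rt(np.radians(-9)))
E
```

```text
[0.49669337 0.15834074 0.008     ] [0.47792726 0.05123183 0.02      ] [0.4727434  0.01617077 0.02      ] [0.49147467 0.12876921 0.01      ] [0.48028232 0.06338941 0.01      ] len 0.14467169755728912
ang -9.714281816517795
row [0.5213, -0.142, 0.2236] [0.0007, -0.0039, -0.0001] rows>=4.7
```

```bash
python3 -m crank '[[0.52,-0.142,0.223,0,-0.004,0,1],[0.52,-0.142,0.223,0,-0.004,0,1],[0.52,-0.142,0.223,0,-0.004,0,1],[0.52,-0.142,0.223,0,-0.004,0,1],[0.52,-0.142,0.223,0,-0.004,0,1],[0.52,-0.142,0.223,0,-0.004,0,1],[0.52,-0.142,0.223,0,-0.004,0,1],[0.52,-0.142,0.223,0,-0.004,0,1]]'
python3 - <<'E'
from h import *
o=st(); im=vision.camera('wrist'); cv2.imwrite('pics/w5.png',im); np.save('o5.npy',o,allow_pickle=True)
E
```

```text
time: 8.22
position: [0.535, -0.2675, 0.2597]
tool_rot: [-0.46, 0.539, -0.536, 0.46]
ft_force: [-0.5, -0.5, 0.3]
grip_width: 0.0873
t 8.22 pos [ 0.535  -0.2675  0.2597] y [-0.003  0.003 -1.   ] z [ 0.988 -0.154 -0.003] q [-0.65  0.47  1.47  0.    1.2  -0.5 ] F [-0.5 -0.5  0.3] w 0.0873
```

View pics/w5.png

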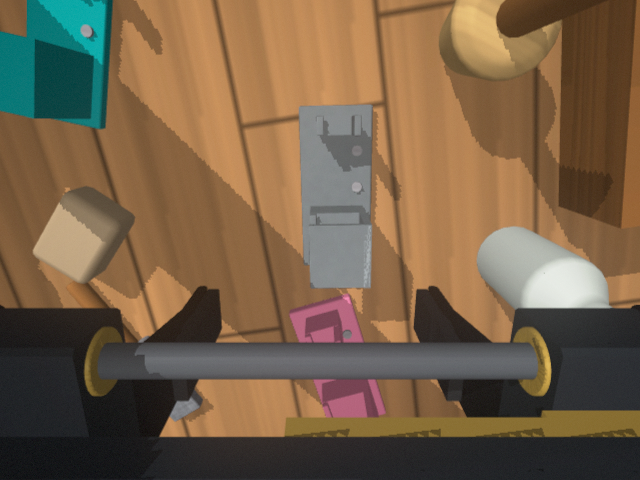

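The grey bracket spans (300–372, 103–288). The shank notch is at (339,124) and the roof at (340,255). The pink one at (337,355) and the turquoise one at (55,65) are not meant.

```bash
python3 - <<'E'
import cv2
im=cv2.imread('pics/w5.png'); cv2.imwrite('pics/w5c.png',cv2.resize(im[95:295,280:390],None,fx=3,fy=3,interpolation=cv2.INTER_CUBIC))
E
```

```text
(no output)
```

View pics/w5c.png

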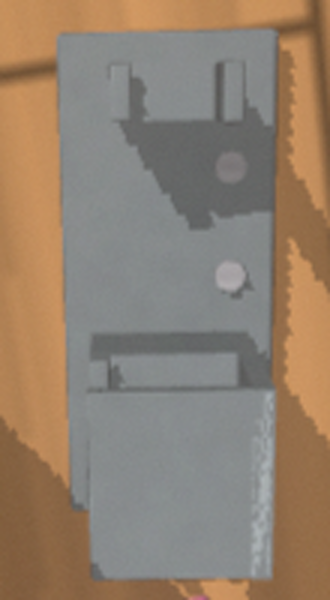

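```bash
python3 - <<'E'
from h import *
o=np.load('o5.npy',allow_pickle=True).item(); c=cam('wrist',o)
def P(x,y,z): return onz(c,280+x/3,95+y/3,z)
th=np.radians(-9)
B=[P(58,33,.012),P(278,30,.012),P(70,510,.012)]
Rf=[P(88,390,.091),P(275,388,.091),P(272,578,.091),P(92,578,.091)]
L=[P(110,62,.054),P(130,62,.054),P(110,121,.054),P(130,121,.054)]
W=[P(219,62,.077),P(244,62,.077),P(219,121,.077),P(244,121,.077)]
HL=[P(90,361,.052),P(109,361,.052)]
for n,l in (('B',B),('R',Rf),('L',L),('W',W),('HL',HL)): print(n,np.array(l)[:,:2].round(4).tolist())
a=B[2]-B[0];print('left edge yaw',np.degrees(np.arctan2(a[0],-a[1])) ,np.linalg.norm(a))
a=B[1]-B[0];print('top edge yaw',np.degrees(np.arctan2(a[1],a[0])),np.linalg.norm(a))
for i,j in((0,1),(3,2)):
    a=Rf[j]-Rf[i];print('roof',np.degrees(np.arctan2(a[1],a[0])),np.linalg.norm(a))
for i,j in((0,3),(1,2)):
    a=Rf[j]-Rf[i];print('roof y',np.degrees(np.arctan2(a[0],-a[1])),np.linalg.norm(a))
for yaw in(-8,-9,-10):
  r=np.radians(yaw); ex=np.array([np.cos(r),np.sin(r)]);ey=np.array([-np.sin(r),np.cos(r)])
  f=lambda l:[(round(float(p[:2]@ex),4),round(float(p[:2]@ey),4)) for p in l]
  print(yaw,'B',f(B),'R',f(Rf),'\n L',f(L),'W',f(W),'HL',f(HL))
E
```

```text
B [[0.5326, -0.171], [0.6007, -0.1808], [0.5101, -0.3283]]
R [[0.5283, -0.2664], [0.5788, -0.2737], [0.5715, -0.3294], [0.5205, -0.3214]]
L [[0.5474, -0.1826], [0.553, -0.1834], [0.5449, -0.1984], [0.5506, -0.1993]]
W [[0.5758, -0.1873], [0.5823, -0.1883], [0.5739, -0.2022], [0.5805, -0.2032]]
HL [[0.5279, -0.2673], [0.5337, -0.2682]]
left edge yaw -8.137547438315226 0.1588523193558438
top edge yaw -8.176426079795135 0.06880542743546783
roof -8.240283792906084 0.05101066360321951
roof -8.846232929900184 0.0515496170149659
roof y -8.060293929573762 0.055583420653746385
roof y -7.514859520786722 0.056132814097884356
-8 B [(0.5512, -0.0952), (0.62, -0.0954), (0.5508, -0.2541)] R [(0.5603, -0.1903), (0.6113, -0.1905), (0.6117, -0.2466), (0.5602, -0.2459)] 
 L [(0.5675, -0.1046), (0.5731, -0.1047), (0.5673, -0.1207), (0.573, -0.1208)] W [(0.5963, -0.1053), (0.6029, -0.1054), (0.5965, -0.1203), (0.6031, -0.1204)] HL [(0.56, -0.1912), (0.5658, -0.1913)]
-9 B [(0.5528, -0.0856), (0.6216, -0.0846), (0.5552, -0.2444)] R [(0.5635, -0.1805), (0.6145, -0.1798), (0.616, -0.2359), (0.5644, -0.236)] 
 L [(0.5693, -0.0947), (0.5749, -0.0947), (0.5693, -0.1107), (0.575, -0.1107)] W [(0.598, -0.0949), (0.6046, -0.0949), (0.5985, -0.1099), (0.6051, -0.1099)] HL [(0.5633, -0.1814), (0.569, -0.1814)]
-10 B [(0.5542, -0.0759), (0.623, -0.0737), (0.5594, -0.2347)] R [(0.5666, -0.1706), (0.6175, -0.169), (0.62, -0.2251), (0.5684, -0.2262)] 
 L [(0.5708, -0.0847), (0.5765, -0.0846), (0.5711, -0.1008), (0.5768, -0.1007)] W [(0.5996, -0.0844), (0.6062, -0.0843), (0.6003, -0.0994), (0.607, -0.0993)] HL [(0.5663, -0.1716), (0.5721, -0.1715)]
```

```bash
python3 - <<'E'
from h import *
Rm=Rt(np.radians(-9.7)); delta([.483,.081,.12],Rm); delta([.483,.081,.0165],Rm)
E
```

```text
row [-0.6726, 0.2818, -0.21] [0.0008, 0.0046, -0.0005] rows>=6.1
row [-0.6723, 0.4888, -0.2095] [0.0008, 0.0046, -0.0005] rows>=6.9
```

```bash
python3 -m crank '[[-0.672,0.282,-0.21,0,0.0046,0,1],[-0.672,0.282,-0.21,0,0.0046,0,1],[-0.672,0.282,-0.21,0,0.0046,0,1],[-0.672,0.282,-0.21,0,0.0046,0,1],[-0.672,0.282,-0.21,0,0.0046,0,1],[-0.672,0.282,-0.21,0,0.0046,0,1],[-0.672,0.282,-0.21,0,0.0046,0,1],[-0.672,0.282,-0.21,0,0.0046,0,1]]'
python3 - <<'E'
from h import *
o=st(); im=vision.camera('wrist'); cv2.imwrite('pics/w6.png',im); np.save('o6.npy',o,allow_pickle=True)
delta([.483,.081,.0165],Rt(np.radians(-9.7)))
E
```

```text
time: 9.28
position: [0.4844, 0.0793, 0.1204]
tool_rot: [0.456, -0.54, 0.541, -0.456]
ft_force: [0.5, 0.2, -0.1]
grip_width: 0.0869
t 9.28 pos [0.4844 0.0793 0.1204] y [ 0.001 -0.    -1.   ] z [ 0.986 -0.168  0.001] q [-0.07  0.54  1.87 -0.    0.73  0.1 ] F [ 0.5  0.2 -0.1] w 0.0869
row [-0.0045, 0.2085, -0.0055] [-0.0006, -0.0003, 0.0] rows>=1.7
```

View pics/w6.png

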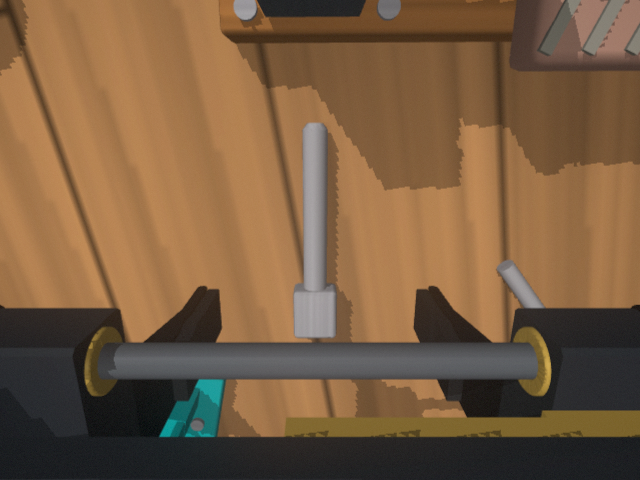

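The pin at column 315 is centred between the fingers, with the shoulder at row 289. I'm descending.

```bash
python3 - <<'E'
from h import *
o=np.load('o6.npy',allow_pickle=True).item(); c=cam('wrist',o); print(onz(c,315,287,.02),onz(c,315,125,.008))
E
python3 -m crank '[[-0.0045,0.11,-0.0055,0,0,0,1],[-0.0045,0.19,-0.0055,0,0,0,1],[-0.0045,0.208,-0.0055,0,0,0,1],[-0.0045,0.208,-0.0055,0,0,0,1],[-0.0045,0.208,-0.0055,0,0,0,-1],[-0.0045,0.208,-0.0055,0,0,0,-1],[-0.0045,0.208,-0.0055,0,0,0,-1],[-0.0045,0.208,-0.0055,0,0,0,-1],[-0.0045,0.208,-0.0055,0,0,0,-1],[-0.0045,0.208,-0.0055,0,0,0,-1]]' 50
python3 -m crank '[[0,0,0,0,0,0,-1],[0,0,0,0,0,0,-1],[0,0,0,0,0,0,-1],[0,0,0,0,0,0,-1],[0,0,0,0,0,0,-1]]' 50
```

```text
[0.47890158 0.05420586 0.02      ] [0.49664286 0.15734346 0.008     ]
time: 10.58
position: [0.482, 0.0814, 0.0162]
tool_rot: [-0.456, 0.541, -0.541, 0.456]
ft_force: [0.2, 0.1, 0.3]
grip_width: 0.0352
time: 11.2
position: [0.4824, 0.0813, 0.0162]
tool_rot: [0.455, -0.541, 0.541, -0.456]
ft_force: [0.8, 0.1, -2.5]
grip_width: 0.0145
```

```bash
python3 -m crank '[[0,-0.05,0,0,0,0,-1],[0,-0.15,0,0,0,0,-1],[0,-0.25,0,0,0,0,-1],[0,-0.25,0,0,0,0,-1],[0,-0.25,0,0,0,0,-1]]'
python3 - <<'E'
from h import *
o=st(); im=vision.camera('wrist'); cv2.imwrite('pics/w7.png',im); np.save('o7.npy',o,allow_pickle=True)
im=vision.camera('scene'); cv2.imwrite('pics/s7.png',cv2.resize(im[150:330,260:480],None,fx=3,fy=3))
E
```

```text
time: 11.82
position: [0.4805, 0.0815, 0.1404]
tool_rot: [-0.456, 0.542, -0.54, 0.455]
ft_force: [-0.6, -0.8, -3.9]
grip_width: 0.0147
t 11.82 pos [0.4805 0.0815 0.1404] y [-0.003  0.    -1.   ] z [ 0.985 -0.17  -0.003] q [-0.06  0.5   1.86 -0.    0.78  0.11] F [-0.6 -0.8 -3.9] w 0.0147
```

View pics/w7.png

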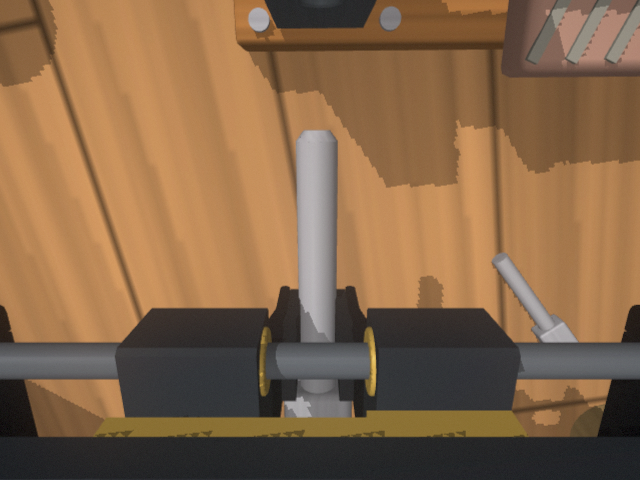

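View pics/s7.png

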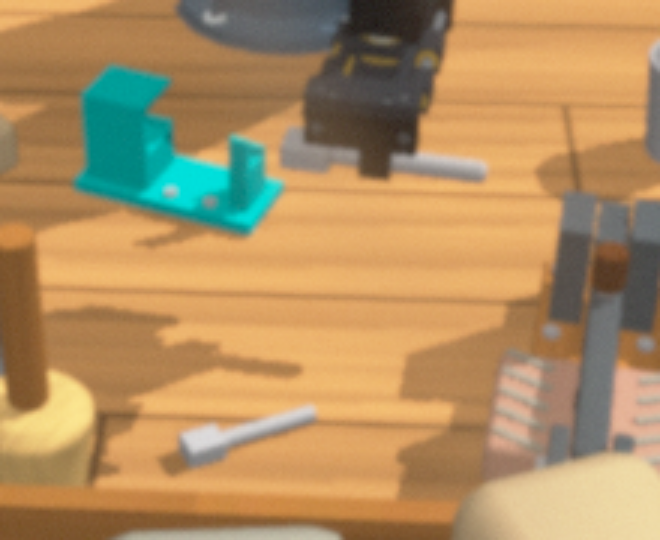

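```bash
python3 - <<'E'
from h import *
o=np.load('o7.npy',allow_pickle=True).item(); s=cam('scene'); w=cam('wrist',o)
A=R.from_quat(o['tool_rot']).as_matrix(); d=-A[:,0]
g=o['position']+A[:,1]*.0075
for n,l in(('headback',-.067),('shoulder',-.031),('tip',.079)):
    p=g+l*d; ps=proj(s,p); print(n,p.round(4),'scenecrop',((ps-[260,150])*3).round(1),'wrist',proj(w,p).round(1))
print('tip tri',tri([ray(w,317,135),ray(s,260+483/3,150+172/3)]))
print('head tri on scene: ',[onz(s,260+306/3,150+148/3,z).round(4) for z in (.12,.133,.145)])
E
```

```text
headback [0.4691 0.0154 0.1329] scenecrop [283.9 149.7] wrist [317.  443.5]
shoulder [0.4752 0.0509 0.1329] scenecrop [333.2 155.7] wrist [317.  379.6]
tip [0.494  0.1593 0.1329] scenecrop [487.5 174.4] wrist [316.7 128.7]
tip tri (array([0.49361552, 0.15661598, 0.13449972]), [np.float64(0.0005130412034958548), np.float64(0.0005130412034958181)])
head tri on scene:  [array([0.4462, 0.0309, 0.12  ]), array([0.4662, 0.0313, 0.133 ]), array([0.4847, 0.0316, 0.145 ])]
```

```bash
python3 - <<'E'
from h import *
o5=np.load('o5.npy',allow_pickle=True).item(); c=cam('wrist',o5); print('cube',onz(c,133,215,.05).round(3),onz(c,85,283,.05).round(3))
Rm=Rt(np.radians(-8.1)); delta([.4818,-.238,.14],Rm);delta([.4818,-.238,.0765],Rm)
E
```

```text
cube [ 0.367 -0.242  0.05 ] [ 0.302 -0.3    0.05 ]
row [0.6291, -0.0012, 0.1118] [0.0015, -0.0094, 0.0001] rows>=5.1
row [0.629, 0.1258, 0.1124] [0.0015, -0.0094, 0.0001] rows>=5.2
```

```bash
python3 -m crank '[[0.15,0,0.028,0.0015,-0.003,0,-1],[0.25,0,0.045,0.0015,-0.005,0,-1],[0.35,0,0.063,0.0015,-0.007,0,-1],[0.45,0,0.08,0.0015,-0.009,0,-1],[0.55,0,0.098,0.0015,-0.0094,0,-1],[0.629,0,0.112,0.0015,-0.0094,0,-1],[0.629,0.06,0.112,0.0015,-0.0094,0,-1],[0.629,0.126,0.112,0.0015,-0.0094,0,-1],[0.629,0.126,0.112,0.0015,-0.0094,0,-1],[0.629,0.126,0.112,0.0015,-0.0094,0,-1]]'
python3 - <<'E'
from h import *
o=st(); im=vision.camera('wrist'); cv2.imwrite('pics/w8.png',im); np.save('o8.npy',o,allow_pickle=True)
im=vision.camera('scene'); cv2.imwrite('pics/s8f.png',im); cv2.imwrite('pics/s8.png',cv2.resize(im[180:300,120:300],None,fx=4,fy=4))
E
```

```text
time: 13.18
position: [0.4836, -0.2378, 0.0778]
tool_rot: [0.463, -0.533, 0.535, -0.464]
ft_force: [-0.2, 0.0, -2.7]
grip_width: 0.0147
t 13.18 pos [ 0.4836 -0.2378  0.0778] y [ 0.004  0.    -1.   ] z [ 0.99  -0.141  0.004] q [-0.67  0.65  1.78  0.    0.71 -0.53] F [-0.2  0.  -2.7] w 0.0147
```

View pics/w8.png

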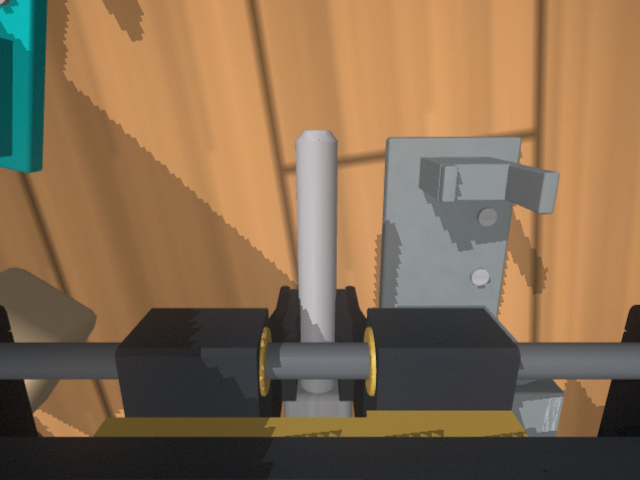

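View pics/s8.png

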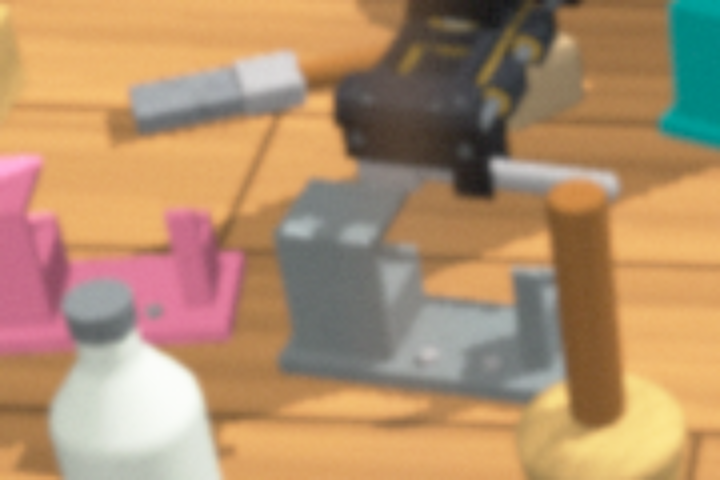

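```bash
python3 - <<'E'
import cv2
im=cv2.imread('pics/w8.png'); cv2.imwrite('pics/w8c.png',cv2.resize(im[130:300,380:570],None,fx=3.5,fy=3.5,interpolation=cv2.INTER_CUBIC))
E
```

```text
(no output)
```

View pics/w8c.png

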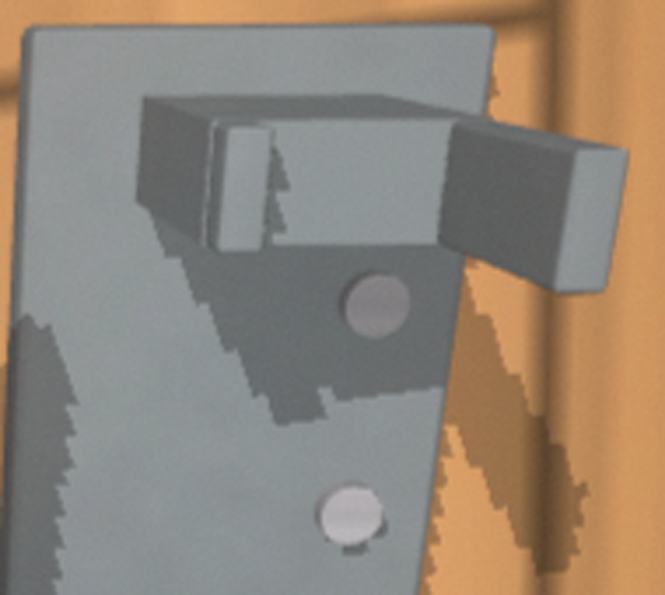

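```bash
python3 - <<'E'
from h import *
o=np.load('o8.npy',allow_pickle=True).item(); c=cam('wrist',o)
r=np.radians(-8.1); ex=np.array([np.cos(r),np.sin(r)]);ey=np.array([-np.sin(r),np.cos(r)]); O=np.array([.5564,-.2465])
P=lambda x,y,z:onz(c,380+x/3.5,130+y/3.5,z)
for n,x,y,z in [('lip out',219,127,.054),('lip in',272,128,.054),('lip in',265,248,.054),('lip out',215,248,.054),('wall in',575,150,.077),('wall in',556,290,.077),('wall out',627,150,.077),('wall bottom',450,122,.047),('wall bottom',440,243,.047)]:
    p=P(x,y,z)[:2]-O; print(n,(p@ex*1000).round(1),(p@ey*1000).round(1))
A=R.from_quat(o['tool_rot']).as_matrix(); p=onz(c,317,131,.0703+.004)[:2]-O; print('tip',p@ex,p@ey, 'tcp',(o['position'][:2]-O)@ex,(o['position'][:2]-O)@ey)
delta(list(O-.002*ey)+[.0755],Rt(r)); delta(list(O-.002*ey-.072*ex)+[.0755],Rt(r)); print(O-.002*ey)
E
```

```text
lip out -19.5 61.6
lip in -13.1 61.4
lip in -12.4 46.6
lip out -18.7 46.6
wall in 11.3 61.6
wall in 11.7 46.5
wall out 16.8 61.6
wall bottom 11.9 61.4
wall bottom 12.8 45.9
tip -0.07312298655713242 0.07660199013770291 tcp -0.0732539266520882 -0.0016804346088889854
row [-0.0001, 0.0079, 0.1448] [-0.002, 0.0001, 0.0003] rows>=1.2
row [-0.0001, 0.007, 0.0008] [-0.002, 0.0001, 0.0003] rows>=0.1
[ 0.5561182  -0.24848005]
```

```bash
python3 -m crank '[[0,0.006,0,-0.002,0,0,-1],[0,0.006,0.03,-0.002,0,0,-1],[0,0.006,0.06,-0.002,0,0,-1],[0,0.006,0.09,-0.002,0,0,-1],[0,0.006,0.12,-0.002,0,0,-1],[0,0.006,0.144,-0.002,0,0,-1],[0,0.006,0.144,-0.002,0,0,-1],[0,0.006,0.144,-0.002,0,0,-1]]'
python3 - <<'E'
from h import *
o=st(); im=vision.camera('wrist'); cv2.imwrite('pics/w9.png',im); np.save('o9.npy',o,allow_pickle=True)
im=vision.camera('scene'); cv2.imwrite('pics/s9.png',cv2.resize(im[180:300,120:300],None,fx=4,fy=4))
r=np.radians(-8.1);delta([.5561,-.2485,.0625],Rt(r))
E
```

```text
time: 14.28
position: [0.5544, -0.2477, 0.0753]
tool_rot: [-0.464, 0.535, -0.533, 0.463]
ft_force: [-0.6, -0.3, -3.5]
grip_width: 0.0144
t 14.28 pos [ 0.5544 -0.2477  0.0753] y [-0.003  0.001 -1.   ] z [ 0.99  -0.141 -0.003] q [-0.6   0.72  1.6  -0.    0.83 -0.46] F [-0.6 -0.3 -3.5] w 0.0144
row [0.0008, 0.0258, 0.0039] [0.0009, -0.0001, -0.0002] rows>=0.2
```

View pics/w9.png

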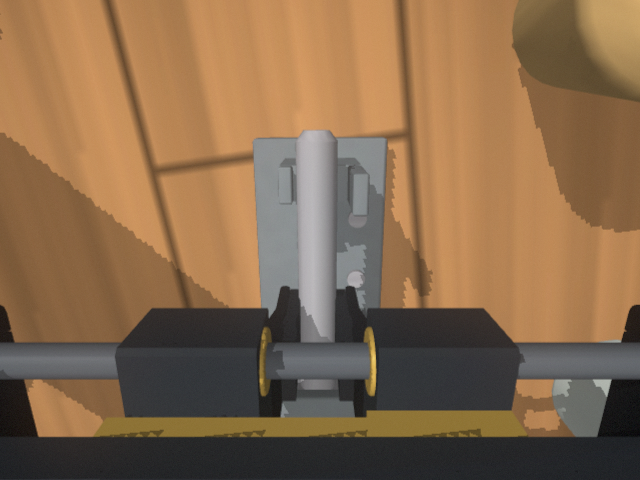

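View pics/s9.png

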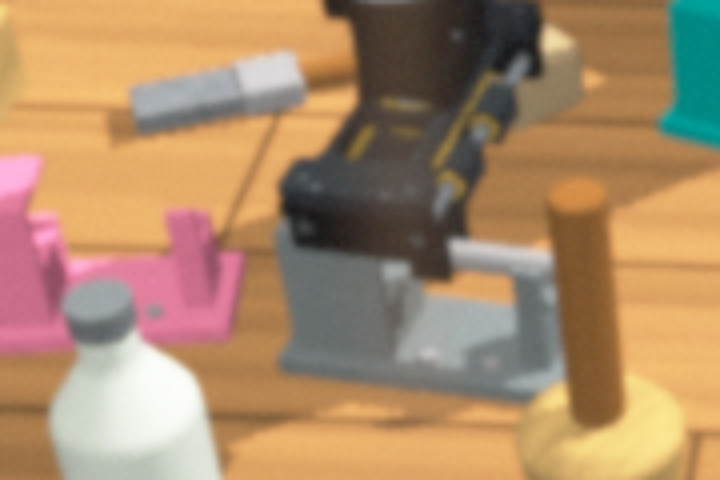

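The shank now sits between the lip (286,185) and the back wall (360,193), and the head is under the roof. I'm lowering.

```bash
python3 -m crank '[[0.001,0.01,0.003,0.001,0,0,-1],[0.001,0.018,0.003,0.001,0,0,-1],[0.001,0.025,0.003,0.001,0,0,-1],[0.001,0.025,0.003,0.001,0,0,-1]]'
python3 - <<'E'
from h import *
o=st(); im=vision.camera('wrist'); cv2.imwrite('pics/w10.png',im[100:420,200:440]); np.save('o10.npy',o,allow_pickle=True)
E
```

```text
time: 14.88
position: [0.5562, -0.2488, 0.0626]
tool_rot: [0.463, -0.534, 0.534, -0.464]
ft_force: [-0.6, -0.5, -3.6]
grip_width: 0.0146
t 14.88 pos [ 0.5562 -0.2488  0.0626] y [ 0.001  0.    -1.   ] z [ 0.99  -0.141  0.001] q [-0.6   0.74  1.6   0.    0.8  -0.46] F [-0.6 -0.5 -3.6] w 0.0146
```

View pics/w10.png

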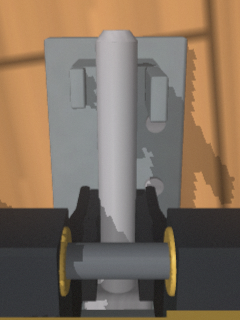

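Not touching the floor yet (Fz is still the weight). I'll lower a little more, in small steps.

```bash
python3 -m crank '[[0,0.003,0,0,0,0,-1],[0,0.003,0,0,0,0,-1]]'
python3 -m crank '[[0,0.003,0,0,0,0,-1],[0,0.003,0,0,0,0,-1]]'
```

```text
time: 15.18
position: [0.5566, -0.2491, 0.0619]
tool_rot: [0.463, -0.533, 0.535, -0.464]
ft_force: [-0.3, -1.0, -1.7]
grip_width: 0.0145
time: 15.42
position: [0.5566, -0.2491, 0.0618]
tool_rot: [0.463, -0.533, 0.535, -0.464]
ft_force: [-1.7, 1.0, 6.4]
grip_width: 0.0146
```

```bash
python3 -m crank '[[0,0,0,0,0,0,-0.4],[0,0,0,0,0,0,-0.2],[0,0,0,0,0,0,-0.1],[0,0,0,0,0,0,-0.1],[0,-0.06,0,0,0,0,-0.1],[0,-0.15,0,0,0,0,-0.1],[0,-0.3,0,0,0,0,0.2],[-0.03,-0.4,0,0,0,0,0.2],[-0.03,-0.4,0,0,0,0,0.2],[-0.03,-0.4,0,0,0,0,0.2]]' 10
python3 - <<'E'
from h import *
o=st(); im=vision.camera('wrist'); cv2.imwrite('pics/w11.png',im); np.save('o11.npy',o,allow_pickle=True)
im=vision.camera('scene'); cv2.imwrite('pics/s11.png',cv2.resize(im[180:300,120:300],None,fx=4,fy=4))
E
```

```text
time: 16.68
position: [0.5578, -0.2337, 0.2598]
tool_rot: [0.463, -0.534, 0.534, -0.464]
ft_force: [-1.0, 0.2, -0.2]
grip_width: 0.0524
t 16.68 pos [ 0.5578 -0.2337  0.2598] y [ 0.001 -0.    -1.   ] z [ 0.99  -0.141  0.001] q [-0.58  0.47  1.46  0.    1.21 -0.44] F [-1.   0.2 -0.2] w 0.0524
```

View pics/w11.png

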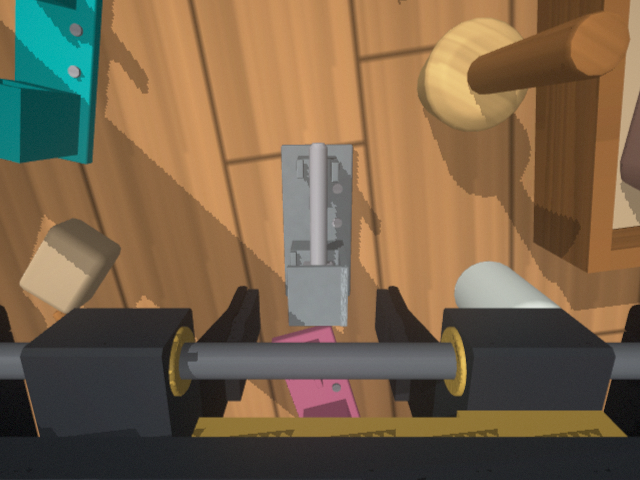

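View pics/s11.png

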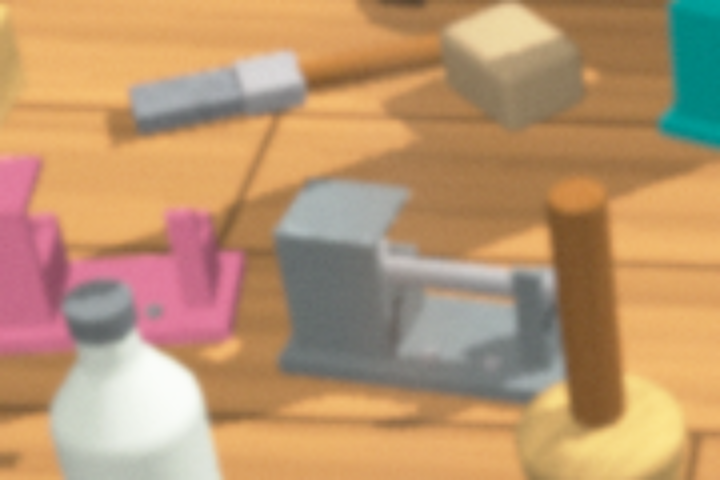

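```bash
python3 - <<'E'
from h import *
o=np.load('o11.npy',allow_pickle=True).item(); c=cam('wrist',o)
r=np.radians(-8.1); ex=np.array([np.cos(r),np.sin(r)]);ey=np.array([-np.sin(r),np.cos(r)]); O=np.array([.5564,-.2465])
for n,u,v,z in(('tip',318,144,.06),('axis near tip',318,160,.063),('axis near roof',317,255,.063)):
    p=onz(c,u,v,z)[:2]-O; print(n,(p@ex*1000).round(1),(p@ey*1000).round(1))
im=cv2.imread('pics/w11.png'); cv2.imwrite('pics/w11c.png',cv2.resize(im[135:335,265:375],None,fx=3,fy=3,interpolation=cv2.INTER_CUBIC))
E
```

```text
tip 0.8 75.4
axis near tip 0.8 62.3
axis near roof -0.1 -22.9
```

View pics/w11c.png

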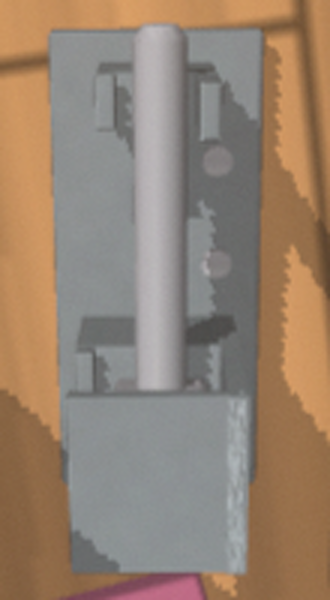

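The pin is parked: the tip is at bracket y = 75.4 mm (ideal 76) and the axis within 1 mm of the notch centre, down behind both lips. Next is the bar knob.

```bash
python3 - <<'E'
from h import *
Rm=Rt(np.radians(80.4)); delta([.55,.242,.26],Rm)
o=np.load('o2.npy',allow_pickle=True).item(); c=cam('wrist',o)
print('w2 knob',onz(c,584,158,.136)); print([onz(c,u,v,.11).round(4).tolist() for u,v in((223,25),(401,23),(389,270),(238,270))])
E
```

```text
row [-0.9395, -0.0021, -0.1482] [0.0002, -0.4917, -0.0009] rows>=8.3
w2 knob [0.57601937 0.2398746  0.136     ]
[[0.4922, 0.2888, 0.11], [0.5412, 0.281, 0.11], [0.5294, 0.2084, 0.11], [0.4799, 0.2169, 0.11]]
```

```bash
python3 -m crank '[[-0.94,-0.002,-0.148,0,-0.49,0,1],[-0.94,-0.002,-0.148,0,-0.49,0,1],[-0.94,-0.002,-0.148,0,-0.49,0,1],[-0.94,-0.002,-0.148,0,-0.49,0,1],[-0.94,-0.002,-0.148,0,-0.49,0,1],[-0.94,-0.002,-0.148,0,-0.49,0,1],[-0.94,-0.002,-0.148,0,-0.49,0,1],[-0.94,-0.002,-0.148,0,-0.49,0,1],[-0.94,-0.002,-0.148,0,-0.49,0,1],[-0.94,-0.002,-0.148,0,-0.49,0,1]]'
python3 -m crank '[[0,0,0,0,0,0,1],[0,0,0,0,0,0,1]]'
python3 - <<'E'
from h import *
o=st(); im=vision.camera('wrist'); cv2.imwrite('pics/w12.png',im); np.save('o12.npy',o,allow_pickle=True)
E
```

```text
time: 18.02
position: [0.5502, 0.2419, 0.2586]
tool_rot: [0.705, -0.062, 0.06, -0.704]
ft_force: [0.4, 0.4, -0.1]
grip_width: 0.0869
time: 18.27
position: [0.5512, 0.241, 0.2604]
tool_rot: [0.705, -0.061, 0.062, -0.704]
ft_force: [0.8, -0.4, 0.4]
grip_width: 0.0875
t 18.27 pos [0.5512 0.241  0.2604] y [ 0.001 -0.001 -1.   ] z [ 0.173  0.985 -0.   ] q [ 0.23  0.47  1.47 -0.    1.2  -1.17] F [ 0.8 -0.4  0.4] w 0.0875
```

View pics/w12.png

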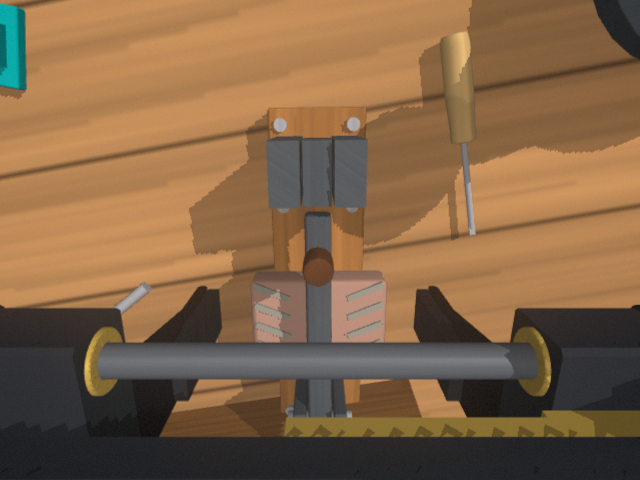

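```bash
python3 - <<'E'
from h import *
o=np.load('o12.npy',allow_pickle=True).item(); c=cam('wrist',o)
im=cv2.imread('pics/w12.png'); hsv=cv2.cvtColor(im,cv2.COLOR_BGR2HSV)
cv2.imwrite('pics/w12c.png',cv2.resize(im[120:430,230:400],None,fx=1.9*1.5,fy=1.9,interpolation=cv2.INTER_CUBIC) if 0 else cv2.resize(im[240:430,250:390],None,fx=3,fy=3,interpolation=cv2.INTER_CUBIC))
L=[onz(c,u,v,.11) for u,v in((268,140),(367,138),(366,207),(269,207))]; print(np.array(L).round(4).tolist(),np.mean(L,0))
print('pivot bolts',onz(c,290,411,.085),onz(c,348,411,.085))
for z in(.106,.121,.136): print(onz(c,318,267,z).round(4))
print('front/back of bar edges', onz(c,306,215,.096), onz(c,330,215,.096))
E
```

```text
[[0.48, 0.2187, 0.11], [0.4911, 0.2895, 0.11], [0.5414, 0.2818, 0.11], [0.5285, 0.209, 0.11]] [0.51025396 0.24976494 0.11      ]
pivot bolts [0.735238   0.18284515 0.085     ] [0.7451074  0.23853977 0.085     ]
[0.5846 0.2371 0.106 ]
[0.579 0.238 0.121]
[0.5734 0.239  0.136 ]
front/back of bar edges [0.54277605 0.23468281 0.096     ] [0.54612909 0.25363779 0.096     ]
```

View pics/w12c.png

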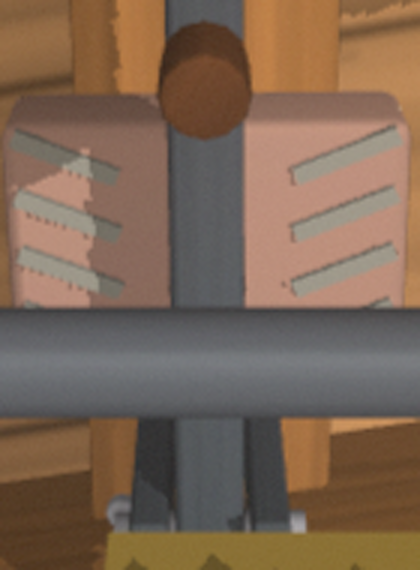

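```bash
python3 - <<'E'
from h import *
Rm=Rt(np.radians(80.4)); delta([.5785,.238,.118],Rm)
E
```

```text
row [0.0544, 0.2853, 0.0036] [0.0001, -0.0021, 0.0003] rows>=2.3
```

```bash
python3 -m crank '[[0.054,0.1,0.0036,0,-0.002,0,1],[0.054,0.18,0.0036,0,-0.002,0,1],[0.054,0.25,0.0036,0,-0.002,0,1],[0.054,0.285,0.0036,0,-0.002,0,1],[0.054,0.285,0.0036,0,-0.002,0,1],[0.054,0.285,0.0036,0,-0.002,0,1]]' 20
python3 - <<'E'
from h import *
o=st(); im=vision.camera('wrist'); cv2.imwrite('pics/w13.png',im); np.save('o13.npy',o,allow_pickle=True)
im=vision.camera('scene'); cv2.imwrite('pics/s13.png',cv2.resize(im[150:330,380:600],None,fx=3,fy=3))
E
```

```text
time: 19.08
position: [0.5795, 0.239, 0.12]
tool_rot: [-0.704, 0.057, -0.06, 0.705]
ft_force: [0.6, -0.8, 0.3]
grip_width: 0.0872
t 19.07 pos [0.5795 0.239  0.12  ] y [ 0.004  0.    -1.   ] z [0.166 0.986 0.001] q [ 0.21  0.67  1.53 -0.    0.94 -1.19] F [ 0.6 -0.8  0.3] w 0.0872
```

View pics/w13.png

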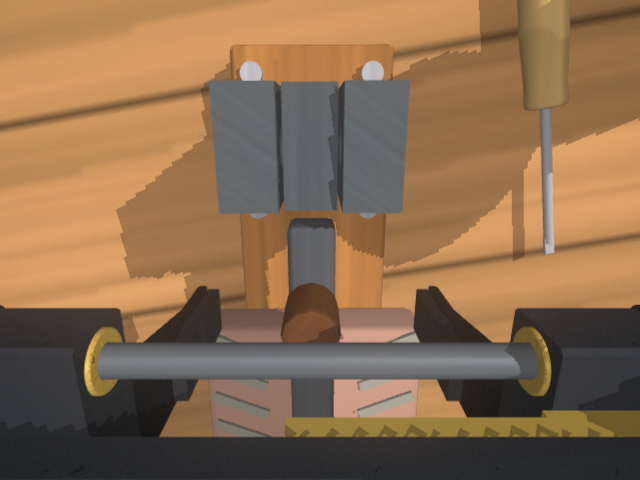

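View pics/s13.png

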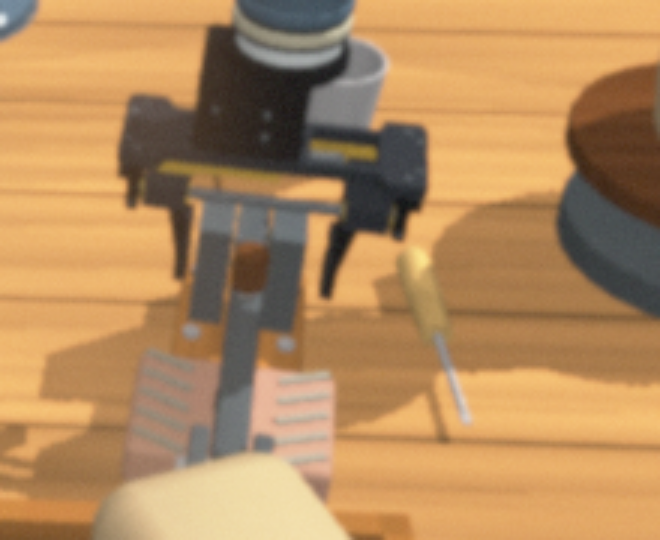

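```bash
python3 -m crank '[[-0.002,0.002,-0.005,0,0,0,-1],[-0.002,0.002,-0.005,0,0,0,-1],[-0.002,0.002,-0.005,0,0,0,-1],[-0.002,0.002,-0.005,0,0,0,-1],[-0.002,0.002,-0.005,0,0,0,-1],[-0.002,0.002,-0.005,0,0,0,-1],[-0.002,0.002,-0.005,0,0,0,-1],[-0.002,0.002,-0.005,0,0,0,-1],[-0.002,0.002,-0.005,0,0,0,-1]]' 30
python3 - <<'E'
from h import *
o=st()
# arc rows relative to tool now: tool x=+hdx, y=down
th0=0
for d in (5,10,15,20,25,30,35,40,45,47):
    t=np.radians(d); dx=-.170*np.cos(t)+.036*np.sin(t)+.170; dz=.170*np.sin(t)+.036*np.cos(t)-.036
    print(d,round(dx/.5,4),round(-dz/.5,4),'turn',round(d/180,4))
E
```

```text
time: 20.3
position: [0.5769, 0.2367, 0.1174]
tool_rot: [-0.705, 0.058, -0.059, 0.705]
ft_force: [0.2, 0.9, 0.1]
grip_width: 0.0231
t 20.30 pos [0.5769 0.2367 0.1174] y [ 0.002 -0.    -1.   ] z [0.166 0.986 0.   ] q [ 0.21  0.67  1.54 -0.    0.93 -1.19] F [0.2 0.9 0.1] w 0.0231
5 0.0076 -0.0294 turn 0.0278
10 0.0177 -0.0579 turn 0.0556
15 0.0302 -0.0855 turn 0.0833
20 0.0451 -0.1119 turn 0.1111
25 0.0623 -0.1369 turn 0.1389
30 0.0816 -0.1604 turn 0.1667
35 0.1028 -0.182 turn 0.1944
40 0.1258 -0.2017 turn 0.2222
45 0.1505 -0.2193 turn 0.25
47 0.1608 -0.2258 turn 0.2611
```

```bash
python3 -m crank '[[0.003,-0.015,0,0,0,0.014,-1],[0.0069,-0.0294,0,0,0,0.0278,-1],[0.0116,-0.044,0,0,0,0.0417,-1],[0.0164,-0.0581,0,0,0,0.0556,-1],[0.0284,-0.0858,0,0,0,0.0833,-1],[0.0427,-0.1124,0,0,0,0.1111,-1],[0.0427,-0.1124,0,0,0,0.1111,-1]]' 30
python3 - <<'E'
from h import *
o=st(); im=vision.camera('scene'); cv2.imwrite('pics/s14.png',cv2.resize(im[130:330,380:600],None,fx=3,fy=3))
E
```

```text
time: 21.18
position: [0.5976, 0.2332, 0.1735]
tool_rot: [-0.683, 0.181, 0.065, 0.704]
ft_force: [-1.9, 1.6, 2.4]
grip_width: 0.0235
t 21.18 pos [0.5976 0.2332 0.1735] y [-0.339  0.058 -0.939] z [0.166 0.986 0.001] q [ 0.15  0.75  1.21  0.11  1.51 -1.28] F [-1.9  1.6  2.4] w 0.0235
```

View pics/s14.png

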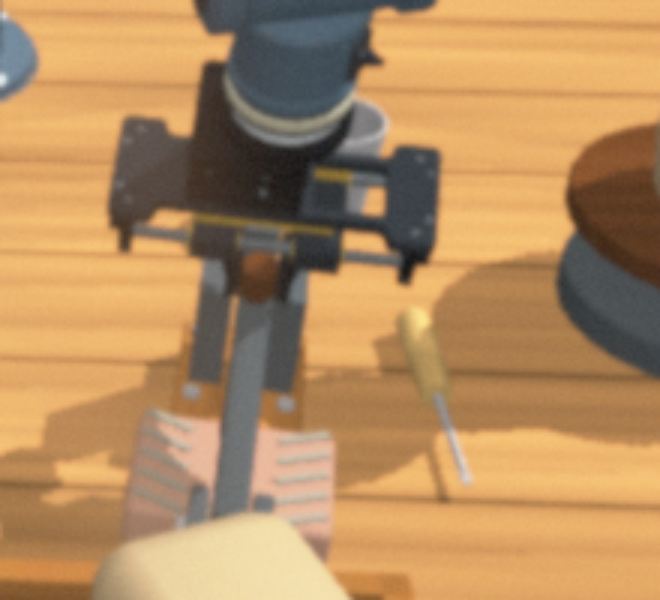

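```bash
python3 -m crank '[[0.0069,-0.0294,0,0,0,0.0278,-1],[0.0164,-0.0581,0,0,0,0.0556,-1],[0.0284,-0.0858,0,0,0,0.0833,-1],[0.0427,-0.1124,0,0,0,0.1111,-1],[0.0592,-0.1376,0,0,0,0.1389,-1],[0.0592,-0.1376,0,0,0,0.1389,-1],[0.0592,-0.1376,0,0,0,0.1389,-1]]' 30
python3 - <<'E'
from h import *
o=st(); im=vision.camera('scene'); cv2.imwrite('pics/s15.png',cv2.resize(im[130:330,380:600],None,fx=3,fy=3))
p=o['position']-np.array([.7465,.2093,.085]); ex=np.array([.986,-.1668]); x=p[:2]@ex
print('angle', np.degrees(np.arctan2(p[2],-x)-np.arctan2(.0324,.170)), np.hypot(x,p[2]))
E
```

```text
time: 22.1
position: [0.6476, 0.225, 0.2284]
tool_rot: [-0.629, 0.324, 0.216, 0.673]
ft_force: [-3.6, 1.9, 1.2]
grip_width: 0.0231
t 22.10 pos [0.6476 0.225  0.2284] y [-0.697  0.116 -0.707] z [ 0.165  0.986 -0.   ] q [ 0.09  0.99  0.71  0.23  2.2  -1.25] F [-3.6  1.9  1.2] w 0.0231
angle 44.27576929458234 0.17495017605507104
```

View pics/s15.png

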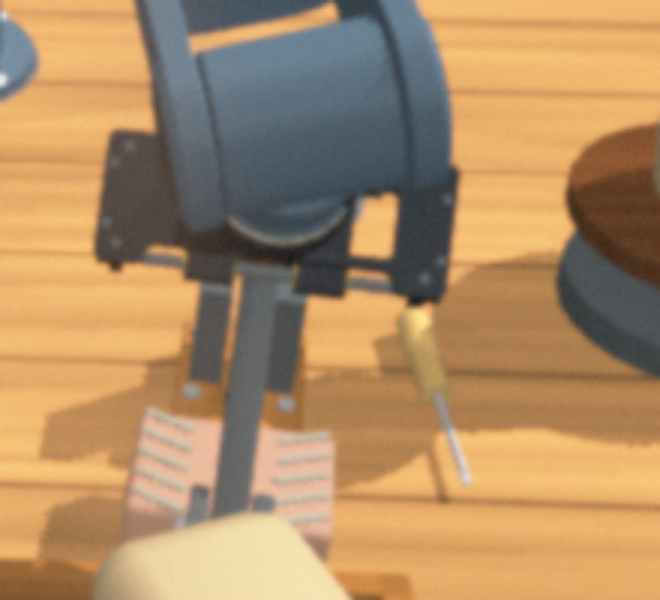

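```bash
python3 -m crank '[[0,0,0,0,0,0,-0.4],[0,0,0,0,0,0,0],[0,0,0,0,0,0,0.5],[0,0,0,0,0,0,0.9],[0,0,0,0,0,0,1],[0,0,0,0,0,0,1]]' 20
python3 - <<'E'
from h import *
o=st(); im=vision.camera('wrist'); cv2.imwrite('pics/w16.png',im)
E
```

```text
time: 22.9
position: [0.6485, 0.2245, 0.2282]
tool_rot: [-0.629, 0.323, 0.215, 0.674]
ft_force: [-0.1, 0.3, 0.4]
grip_width: 0.0685
t 22.90 pos [0.6485 0.2245 0.2282] y [-0.696  0.117 -0.708] z [ 0.166  0.986 -0.   ] q [ 0.09  0.99  0.71  0.23  2.2  -1.25] F [-0.1  0.3  0.4] w 0.0685
```

View pics/w16.png

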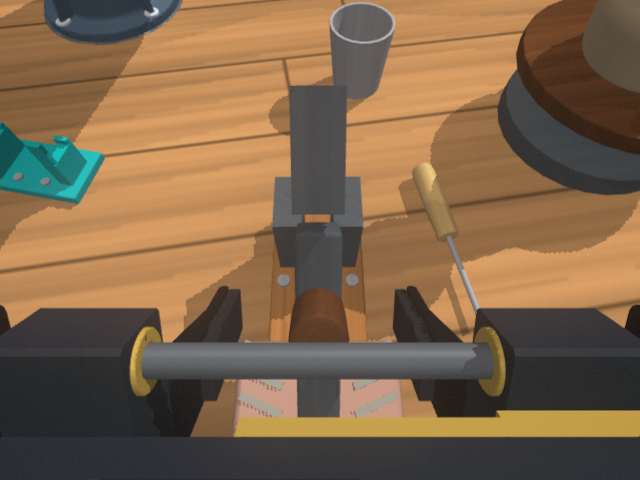

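```bash
python3 -m crank '[[0,-0.03,0,0,0,0,1],[0,-0.07,0,0,0,0,1],[-0.03,-0.12,0,0,0,0,1],[-0.1,-0.18,0,0,0,0,1],[-0.18,-0.26,0,0,0,0,1],[-0.18,-0.26,0,0,0,0,1]]'
python3 - <<'E'
from h import *
o=st(); delta([.5,.22,.4],Rt(np.radians(80.4)))
E
```

```text
time: 23.7
position: [0.6767, 0.2199, 0.3903]
tool_rot: [-0.63, 0.319, 0.211, 0.676]
ft_force: [-0.1, 0.7, -0.1]
grip_width: 0.0869
t 23.70 pos [0.6767 0.2199 0.3903] y [-0.688  0.117 -0.716] z [0.165 0.986 0.003] q [ 0.08  0.96  0.36  0.32  2.56 -1.12] F [-0.1  0.7 -0.1] w 0.0869
row [-0.2634, 0.2292, -0.0581] [-0.0008, 0.001, -0.2457] rows>=4.1
```

```bash
python3 -m crank '[[-0.05,0,-0.01,0,0,-0.06,1],[-0.1,0.05,-0.02,0,0,-0.12,1],[-0.16,0.12,-0.04,0,0,-0.18,1],[-0.22,0.19,-0.05,0,0,-0.245,1],[-0.263,0.229,-0.058,0,0,-0.245,1],[-0.263,0.229,-0.058,0,0,-0.245,1],[-0.263,0.229,-0.058,0,0,-0.245,1]]'
python3 - <<'E'
from h import *
o=st(); im=vision.camera('scene'); cv2.imwrite('pics/s17.png',im); cv2.imwrite('pics/t17.png',vision.camera('top')); cv2.imwrite('pics/w17.png',vision.camera('wrist'))
E
```

```text
time: 24.58
position: [0.5008, 0.2201, 0.3957]
tool_rot: [-0.704, 0.063, -0.054, 0.705]
ft_force: [-0.5, 0.1, 0.6]
grip_width: 0.0869
t 24.57 pos [0.5008 0.2201 0.3957] y [-0.013  0.002 -1.   ] z [0.166 0.986 0.   ] q [ 0.21  0.28  1.39  0.    1.48 -1.2 ] F [-0.5  0.1  0.6] w 0.0869
```

View pics/s17.png

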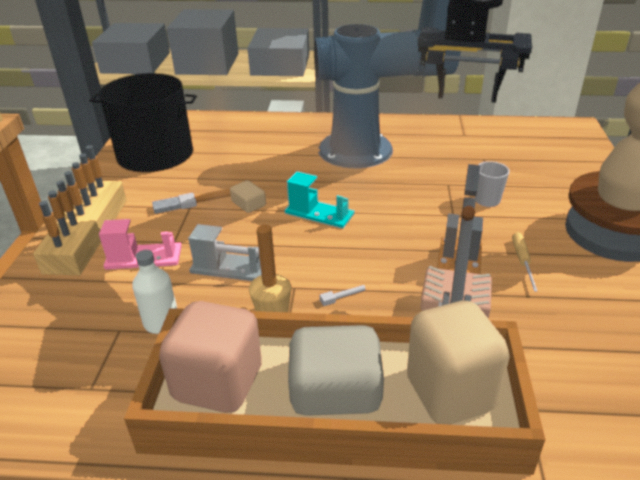

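View pics/t17.png

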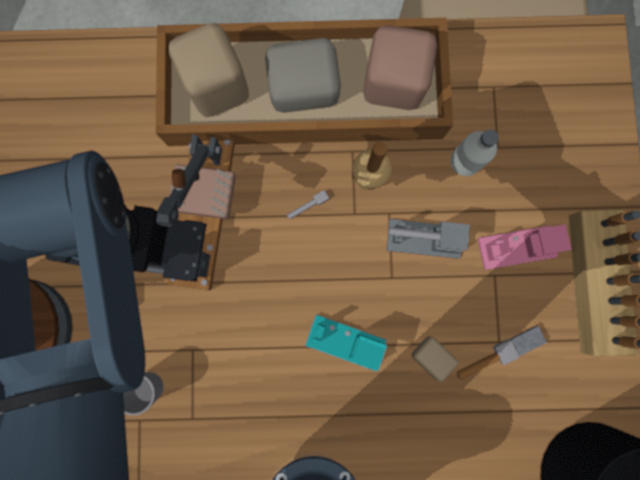

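```bash
python3 - <<'E'
from h import *
s=cam('scene');t=cam('top')
k,e=tri([ray(s,468,209),ray(t,178,179)]); print(k,e)
p=k-np.array([.7465,.2093,.085]); x=p[:2]@np.array([.986,-.1668]); print(np.degrees(np.arctan2(p[2],-x)-np.arctan2(.036,.170)),np.hypot(x,p[2]))
im=cv2.imread('pics/s17.png');a=cv2.resize(im[140:330,400:520],None,fx=3,fy=3);b=cv2.resize(im[210:290,180:300],None,fx=3,fy=3)
h=np.zeros((570,730,3),np.uint8);h[:,:360]=a;h[:240,365:725]=b;cv2.imwrite('pics/c17.png',h)
E
```

```text
[0.64404619 0.22444394 0.23363787] [np.float64(0.0004996402272248858), np.float64(0.0004996402272250652)]
43.181222952241185 0.18114877590045098
```

View pics/c17.png

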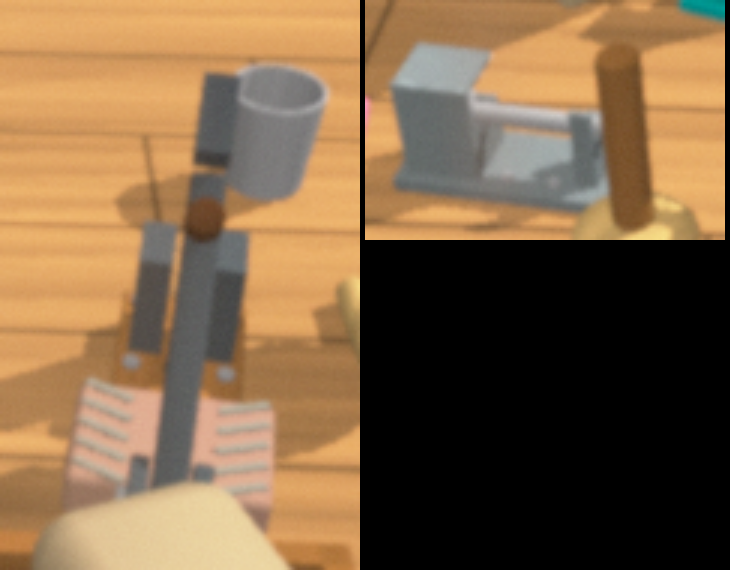

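The knob triangulates to a bar angle of about 43–44°. The pin is parked, the bystanders haven't moved, and the robot is clear of everything, so I'm handing in.

```bash
python3 - <<'E'
from rig import robot
print(robot.hand_in())
E
```

```text
the job is handed in; nothing more can be done
None
```

I drew the pin out of the clevis, laid it on the bench, took it again by its shank and parked it in the grey bracket. I then lifted the bar by its knob, left it standing, and handed in at about 25 s of the 64 s.

- **Pin:** The tip is 75.4 mm along the bracket (ideal 76), and the shank is within 1 mm of the notch centre line. The head is under the roof and the shank is down behind its lip. The roof hides the head's own lip, so I judged the head from the tip position and the floor contact felt when lowering.
- **Bar:** It stood where I left it. The tool pose gave 44.3° at release, and the knob triangulated in the scene and top views afterwards gave 43.2°. The two differ by about 1°, which is within measuring error.
- **Bystanders:** The short pin, mallet and chisel look unmoved in the last scene picture, and the arm ended well clear. The chisel was hidden by the arm in the last top view.
- **Forces and small faults:** Wrist force stayed below about 8 N in every reading I took. Laying the pin down meant letting the head drop about 8 mm, because the fingertips reached the bench first. It landed straight. The fingers read 14.5 mm on the 16 mm shank, but it held level.

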